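# Draw the condiment caddy up to its stop

### The job

Hook a fingertip behind the far lip of the wooden condiment caddy and drag it along the worktop, without lifting it, to the right until its front end bears squarely, centrally and firmly on the metal end stop, but gently, because the stop's crossbar is only lightly clamped and must not be shoved out of its setting. Then pick up the salt shaker and set it upright in the caddy's empty front pocket, leaving the caddy snug against the stop with its jar and tape roll still aboard, and nothing else disturbed.

Things in the scene. Friction and masses are not known exactly. Their poses are not given: they have to be found in the camera images.
- caddy: Pale wooden caddy, 118 mm wide (x), 184 mm long (y), 46 mm high, loaded 0.5 to 0.8 kg, loose on the worktop (drags at about 2 to 6 N). Origin: centre of its underside, z up. Front end wall's outer face at y = -90 mm (to the robot's right); behind it two open pockets side by side. From y = -29 mm to its far end (+y, left) it is a closed box, top at z = 40 mm, rim to 46 mm.
- far_lip (a point): Middle of the outer edge of the caddy's far lip: x = 0, y = 94, z = 40 mm in the caddy's frame. The lip is 118 mm wide, spans z = 34 to 46 mm and stands 4 mm proud of the wall below; its flat outer face looks to the caddy's +y. It can be hooked only from outside, as the tape roll fills the box top.
- empty_pocket (a point): Centre of the floor of the caddy's empty pocket: x = 28.5, y = -59.5, z = 5 mm in the caddy's frame. Opening 53 x 53 mm, walls 4 mm, rim at z = 46 mm.
- full_pocket (a point): Centre of the floor of the caddy's other pocket, of the same size, which holds a spice jar: x = -28.5, y = -59.5, z = 5 mm in the caddy's frame.
- stop_track: Fixed aluminium track of the end stop, right of the caddy, screwed to the worktop, 60 mm wide, 75 mm long, 8 mm high; it carries the sliding crossbar. Origin on the worktop, on its centre line, 10 mm ahead of its +y end; z up, y points from the stop towards the caddy (left), x across.
- track_end (a point): Point on the worktop at the track's origin, whence the crossbar's setting counts. The aluminium crossbar, 120 mm wide (x), 10 mm thick, top at z = 36 mm (black thumb knob behind it to z = 30 mm), has its flat face 3 to 48 mm ahead (+y) of here; the setting is not measured: find it by touch. Held by friction only, it slips when pushed with more than about 12 N.
- salt_shaker: Clear salt shaker with a grey domed head, standing upright, to the right of the stop: 90 mm high, body 44 mm across up to z = 74 mm, head 34 mm, 0.1 kg. Origin: centre of its underside.
- spice_in: Spice jar with a dark cap that rides in the caddy, 41 mm across, 105 mm high; origin at the centre of its underside.
- tape_roll: Roll of pale masking tape, 104 mm across and 25 mm high, lying on the caddy's closed box; origin at the centre of its underside.
- spice_jar: Bystander: spice jar with a dark cap, 41 mm across, 105 mm high, on the worktop at the right; origin under its centre.
- mug: Bystander: white mug, 87 mm across, 90 mm high, on the worktop at the left; origin under its centre.
- teaspoon: Bystander: teaspoon lying near the left front edge of the worktop, 137 mm long, 13 mm high.

How it is judged:
By the outcome, as a careful person would: the job done as asked, in the order asked, and still so for the second after the job is handed in, with the robot touching nothing.
It also fails if it takes over 61 s, if anything falls off the work surface, if the arm or the gripper's body presses on something with over 40 N, if the wrist force passes 120 N, or if a joint passes its speed limit or range.

### The arm

A 6-joint arm with a two-finger parallel gripper is mounted at the origin on a cart in front of the work surface, level with it; the furniture and walls round the work are solid. World frame = base frame: x ahead of the robot, y to its left, z up, the work surface at z = 0. Lengths are in m, angles in degrees, forces in N, time in s.
With the tool pointing down it reaches from about 0.3 to 1 m from the base axis. Payload 5.1 kg.
Tool frame: the origin (TCP) lies between the finger pads; the fingertips stand 14 mm ahead of it and the grasp point (between the pads) lies 5 mm behind it; z points along the fingers, y is the line along which they close (so a half turn about z gives the same grasp; the last joint's range is limited). The gripper opens to 95 mm and grips with 3 to 60 N. Pads are 20 mm wide; open, the fingers measure 119 mm over their backs; the gripper's body (75 mm by 180 mm) begins 59 mm behind the grasp point.
Start: joints at [63.908, 7.093, 94.555, -0, 78.352, -4.733], TCP at [0.237, 0.605, 0.19] pointing down, gripper open.
Joint ranges: [-149.61, 149.61], [-58.7, 133.49], [1.44, 155.28], [-77.14, 257.14], [18.33, 153.61], [-166.67, 166.67]. Speed limits (degrees/s): [147.25, 147.25, 180, 180, 180, 180].

### API

Orientations are given as a 3x3 rotation matrix whose columns are the frame's x, y, z axes.
In Python, from station import ctrl gives the robot as it stands.
- The arm moves only by the tool arm_command, never from a script. Its argument "commands" is a list of rows, each a list of 6 numbers: the shift along the tool's x, y, z in units of 25 mm (1.0 is 25 mm), then the turn, a rotation vector about the tool's x, y, z in units of 6 degrees (1.0 is 6 degrees). In form: [[dx, dy, dz, wx, wy, wz], ...]. A call has 1 to 12 rows; each row shifts and turns the commanded pose from where the row before left it, along the tool's axes as they then stand; what a row does not reach is not made up. A row lasts 1/8 s, in which the tool goes at most 62.5 mm and 10.7 degrees, less where a joint would pass 70% of its speed; a pose out of reach is approached as far as the arm can. A call is refused whole if a number of a shift passes 1 or a number of a turn 1, either way. A call with a gripper value outside its range is refused whole. "fingers" is the opening, from 0 (shut) to 1 (fully open), set as the call begins (left out, the last holds). The fingers move at their own pace and stop on an object; the grip force is fixed at half the most. Time passes only in rows, so rows that do not move let the fingers close. It gives the time, the measured TCP pose, the force, the opening and the grip force at its end, in the units of the state.
- ctrl.sense(): the state, without advancing time (a new reading comes with each control period).
- ctrl.get_image(name): name is "scene" or "top" or "wrist"; returns the picture (384x512x3 uint8, red, green, blue); there is no depth.
- ctrl.calibration(name): a dict with "fovy" (degrees; the focal length in pixels is half the picture's height over the tangent of half this angle, whatever the lens; pixels are square), "cx", "cy" (the principal point, pixels), "R" (3x3) and "t" (3): a world point X has camera coordinates R X + t. Camera axes: x right, y down, z forward; pixel columns grow to the right and rows downward; lengths in m; the calibration is good to about 2 mm. A picture is of the moment at which its call begins: read the wrist's pose just before it. calibration takes no time and is no camera call; for the wrist camera it gives the pose at the moment of the call.
- ctrl.job_done(): hands the job in; it is judged then, once.
The state is a dict: "t": time; "joints": joint angles; "qvel": joint speeds; "tau": joint torques, N m; "eef_pos": TCP position; "tcp_rot": TCP orientation; "force": force on the tool from outside, world axes, zero at the start; "moment": the same for the moment, N m; "gripper_width": opening from 0.0 (shut) to 1.0 (fully open); "grasp_force": force on a finger pad.
Only numpy, scipy, OpenCV 4.12 (cv2) and the standard library are available. Lean on these libraries where they do the work, as an engineer would, in place of code of your own. Each camera call takes 0.05 s, during which the arm holds its last target. There are 200 camera calls.

## Working session

There is one attempt and no reset: what is moved stays moved. The work goes in short steps, Python scripts to look and compute and a tool call to move; the robot and the scene stay as the last step left them, time stands still between calls to the robot, and variables do not carry over. Pictures are saved under pics/ and viewed, at most 10 in all, crops included, and the job is handed in when it is done.

Besides the shell and the picture viewer there is one more tool, called after "Call:" in YAML: its name, and indented under it one key for each argument. arm_command: Moves the arm, as the interface text tells. Its arguments: {"type":"object","properties":{"commands":{"type":"array","items":{"type":"array","items":{"type":"number"}}},"fingers":{"type":"number"}},"required":["commands"]}

```bash
mkdir -p pics; ls
python3 - <<'E'
from station import ctrl
import cv2,numpy as np
for n in("top","scene"):
    im=ctrl.get_image(n); np.save(f"pics/{n}.npy",im); cv2.imwrite(f"pics/{n}.png",im[:,:,::-1])
    c=ctrl.calibration(n); print(n,c)
s=ctrl.sense(); print(s['tcp_rot'],s['eef_pos'],s['t'],s['force'])
E
```

```text
pics
top {'fovy': 45.366613796057905, 'cx': 256.205380229709, 'cy': 191.49575169975168, 'R': array([[-0.06384099, -0.99795398,  0.0034906 ],
       [-0.97786609,  0.0618568 , -0.19987907],
       [ 0.1992542 , -0.01617382, -0.97981436]]), 't': array([0.02412675, 0.49787807, 1.26749325])}
scene {'fovy': 46.90121717450962, 'cx': 254.8654799976667, 'cy': 193.40891054880015, 'R': array([[ 0.55529505, -0.83164571, -0.00358141],
       [-0.53898648, -0.3565984 , -0.76310625],
       [ 0.63335692,  0.42567946, -0.64626312]]), 't': array([-0.29496438,  0.33943886,  1.26354875])}
[[-9.31311761e-01  3.64222095e-01 -8.18663111e-04]
 [ 3.64222993e-01  9.31310125e-01 -1.75003786e-03]
 [ 1.25026790e-04 -1.92800677e-03 -9.99998134e-01]] [0.23650665 0.60475901 0.18839025] 0.1 [-0.30607992 -0.72917783  0.70616666]
```

View pics/top.png

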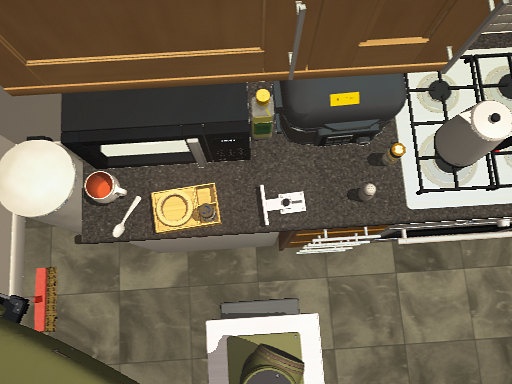

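View pics/scene.png

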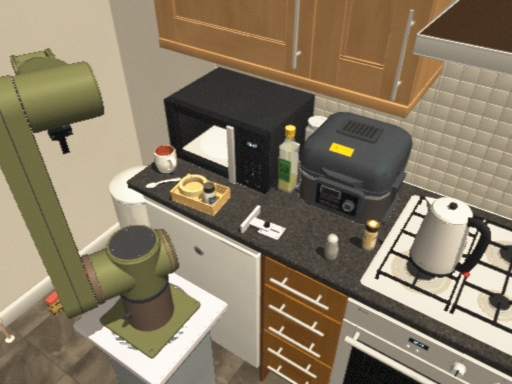

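The top view shows the caddy at about (185,207), with the empty pocket at the back (205,193) and the jar at the front (207,211). The crossbar is at (265,204), the track runs to (305,203), and the shaker is at (367,191). I'll enlarge this area to get corners.

```bash
cat > h.py <<'E'
import numpy as np
from station import ctrl
def ray(n,u,v,z,c=None):
    c=c or ctrl.calibration(n); R=np.array(c['R']);t=np.array(c['t'])
    f=192/np.tan(np.radians(c['fovy']/2))
    d=R.T@[(u-c['cx'])/f,(v-c['cy'])/f,1]; o=-R.T@t
    return o+d*(z-o[2])/d[2]
E
python3 - <<'E'
import cv2,numpy as np
im=np.load("pics/top.npy")[:,:,::-1]
a=cv2.resize(im[176:240,146:312],None,fx=4.7,fy=4.7,interpolation=cv2.INTER_CUBIC)
b=cv2.resize(im[170:225,340:412],None,fx=4.7,fy=4.7,interpolation=cv2.INTER_CUBIC)
o=np.zeros((a.shape[0]+b.shape[0],a.shape[1],3),np.uint8);o[:a.shape[0]]=a;o[a.shape[0]:,:b.shape[1]]=b
cv2.imwrite("pics/crop.png",o);print(o.shape,a.shape)
# masks
hsv=cv2.cvtColor(np.ascontiguousarray(im),cv2.COLOR_BGR2HSV)
m=cv2.inRange(hsv,(12,70,110),(32,255,255)); m[:176]=0;m[240:]=0;m[:,:146]=0;m[:,225:]=0
m=cv2.morphologyEx(m,cv2.MORPH_CLOSE,np.ones((9,9)))
c=max(cv2.findContours(m,0,1)[0],key=cv2.contourArea);print(cv2.minAreaRect(c),cv2.boxPoints(cv2.minAreaRect(c)))
E
```

```text
(559, 780, 3) (301, 780, 3)
((185.2378387451172, 208.07455444335938), (42.769832611083984, 66.6865463256836), 80.83765411376953) [[148.91483 192.2718 ]
 [214.75052 181.65315]
 [221.56085 223.8773 ]
 [155.72516 234.49596]]
```

View pics/crop.png

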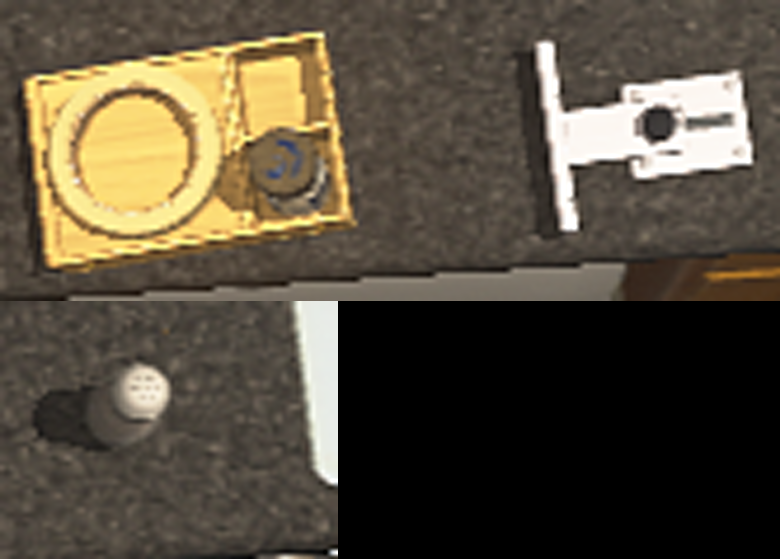

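The crop shows the rim corners at about (25,78), (322,33), (355,224) and (48,268), and the bar top from (545,42) to (570,229). The track corners are (622,88), (740,70), (752,160) and (640,180). The shaker head is centred near (141,390).

Run:
```python
from h import *
c=ctrl.calibration("top");print("cam",-np.array(c['R']).T@c['t'])
P=lambda x,y,z,oy=176,ox=146:ray("top",ox+(x+.5)/4.7-.5,oy+(y+.5)/4.7-.5,z)
def yaw(d): return np.degrees(np.arctan2(-d[0],d[1])) # y-axis dir
q=[P(*a,.046) for a in((25,78),(322,33),(355,224),(48,268))]
print("rim",np.round(q,4))
C=sum(q)/4;print("centre(y off 2mm)",C,[np.round(np.linalg.norm(q[i]-q[(i+1)%4]),4) for i in range(4)])
print("yaw sides",yaw(q[0]-q[1]),yaw(q[3]-q[2]),"ends",[np.degrees(np.arctan2(d[1],d[0])) for d in(q[0]-q[3],q[1]-q[2])])
b=[P(*a,.036) for a in((537,42),(553,42),(577,229),(562,231))]
print("bar",np.round(b,4),"yaw",[np.degrees(np.arctan2(d[1],d[0])) for d in(b[0]-b[3],b[1]-b[2])],np.linalg.norm(b[0]-b[3]))
t=[P(*a,.008) for a in((622,88),(740,70),(752,160),(640,180))]
print("track",np.round(t,4),sum(t)/4,"yaw",yaw(t[0]-t[1]),yaw(t[3]-t[2]),[np.linalg.norm(t[i]-t[(i+1)%4]) for i in range(4)])
print("shaker head",P(141,301+90-0-301+0,.084,170,340), "base?",P(112,118,.0,170,340))
```

```text
cam [0.235845   0.01378045 1.34133927]
rim [[0.5163 0.2946 0.046 ]
 [0.533  0.1121 0.046 ]
 [0.4137 0.0976 0.046 ]
 [0.3988 0.2829 0.046 ]]
centre(y off 2mm) [0.46547963 0.19677517 0.046     ] [np.float64(0.1833), np.float64(0.1202), np.float64(0.1859), np.float64(0.118)]
yaw sides 5.23555728407437 4.5933884498394475 ends [np.float64(5.67237778889531), np.float64(6.926245233198887)]
bar [[ 0.5212 -0.0197  0.036 ]
 [ 0.5206 -0.0296  0.036 ]
 [ 0.4035 -0.0364  0.036 ]
 [ 0.4029 -0.0272  0.036 ]] yaw [np.float64(3.613098729381996), np.float64(3.3129250409874773)] 0.11860668194954707
track [[ 0.4944 -0.0719  0.008 ]
 [ 0.5012 -0.147   0.008 ]
 [ 0.4435 -0.1497  0.008 ]
 [ 0.4353 -0.0788  0.008 ]] [ 0.46859633 -0.11185867  0.008     ] yaw 5.202012388024054 6.576484709390133 [np.float64(0.07545738639920792), np.float64(0.05782222479370586), np.float64(0.07134500018891067), np.float64(0.0594952770353346)]
shaker head [ 0.47930886 -0.32429472  0.084     ] base? [ 0.47869754 -0.32647289  0.        ]
```

Call:
arm_command:
  commands:
    - [-0.8,-1,-0.6,0,0,0]
    - [-0.8,-1,-0.6,0,0,0]
    - [-0.8,-1,-0.6,0,0,0]
    - [-0.8,-1,-0.6,0,0,0]
    - [-0.8,-1,-0.6,0,0,0]
    - [-0.8,-1,-0.6,0,0,0]
    - [-0.8,-1,-0.6,0,0,0]
    - [-0.8,-1,-0.6,0,0,0]
    - [-0.8,-1,-0.6,0,0,0]
    - [-0.8,-1,-0.6,0,0,0]
    - [-0.8,-1,-0.6,0,0,0]
    - [-0.8,-1,-0.6,0,0,0]
  fingers: 0.6

```text
t: 1.6
eef_pos: [0.351, 0.2374, 0.3696]
tcp_rot: [[-0.931, 0.364, -0.0], [0.364, 0.931, -0.0], [0.0, -0.0, -1.0]]
force: [-0.8, -0.2, 0.1]
gripper_width: 0.597
grasp_force: 0.0
```

Call:
arm_command:
  commands:
    - [-0.8,-1,0,0,0,0.5]
    - [0,0,0,0,0,1]
    - [0,0,0,0,0,1]
    - [0,0,0,0,0,1]
    - [0,0,0,0,0,1]
    - [0,0,0,0,0,1]
    - [0,0,0,0,0,1]
    - [0,0,0,0,0,1]
    - [0,0,0,0,0,1]
    - [0,0,0,0,0,1]
    - [0,0,0,0,0,1]
    - [0,0,0,0,0,0]

```text
t: 3.1
eef_pos: [0.3604, 0.2079, 0.3691]
tcp_rot: [[-0.1, 0.995, -0.001], [0.995, 0.1, -0.0], [-0.0, -0.001, -1.0]]
force: [-0.1, 0.4, -0.2]
gripper_width: 0.599
grasp_force: 0.0
```

Run:
```python
from h import *
import cv2,pickle
s=ctrl.sense();c=ctrl.calibration("wrist");im=ctrl.get_image("wrist")
pickle.dump((s,c,im),open("pics/w1.pkl","wb"));cv2.imwrite("pics/w1.png",cv2.resize(im[:,:,::-1],(800,600),interpolation=cv2.INTER_CUBIC))
print(s['t'],s['eef_pos'],s['tcp_rot'],c, -np.array(c['R']).T@c['t'])
for u,v in((0,0),(511,0),(0,383),(511,383)):print(ray("wrist",u,v,0,c))
```

```text
3.1 [0.36037265 0.20789057 0.36912203] [[-9.95687873e-02  9.95030467e-01 -6.53521223e-04]
 [ 9.95030658e-01  9.95686219e-02 -2.81110237e-04]
 [-2.14643043e-04 -6.78263458e-04 -9.99999747e-01]] {'fovy': 69.98915894271902, 'cx': 257.5782374651014, 'cy': 187.89101949679377, 'R': array([[ 0.99507441,  0.09912383, -0.00118063],
       [ 0.09628377, -0.96359289,  0.24943572],
       [ 0.02358737, -0.24832077, -0.96839064]]), 't': array([-0.3780405 ,  0.09123517,  0.60655196])} [0.35308699 0.27600583 0.5641756 ]
[-0.13116355  0.43399502  0.        ]
[0.78701389 0.52506099 0.        ]
[-0.24868502 -0.45751923  0.        ]
[ 1.07363079 -0.32392664  0.        ]
```

View pics/w1.png

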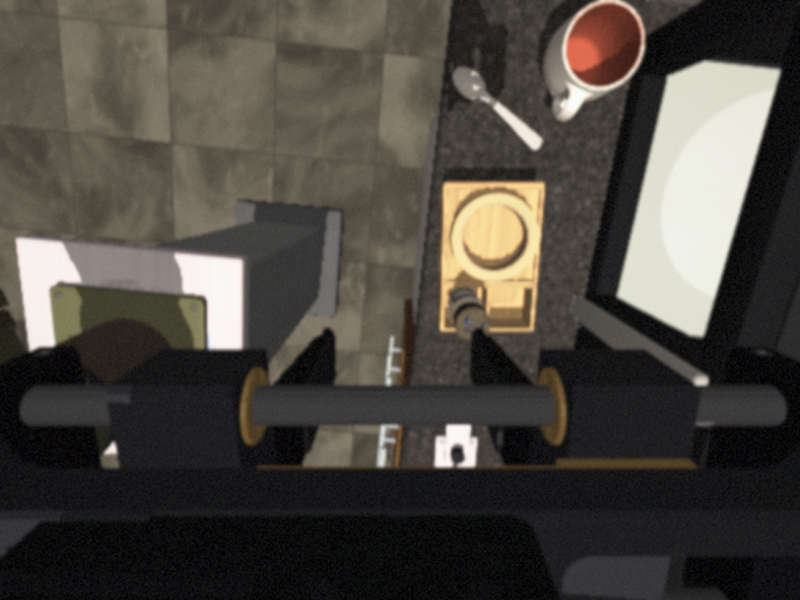

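The wrist view shows the caddy rim corners at (443,183), (545,182), (535,330) and (440,330) on the 800-pixel scale. The spoon tip is at (540,148), and the hand hides the stop. I'll move above the stop for one view that takes in both.

Call:
arm_command:
  commands:
    - [-1,0.4,-0.4,0,0,0]
    - [-1,0.4,-0.4,0,0,0]
    - [-1,0.4,-0.4,0,0,0]
    - [-1,0.4,-0.4,0,0,0]
    - [-1,0.4,-0.4,0,0,0]
    - [-1,0.4,-0.4,0,0,0]
    - [-1,0.4,-0.4,0,0,0]
    - [-1,0.4,-0.4,0,0,0]
    - [0,0,0,0,0,0]
    - [0,0,0,0,0,0]

```text
t: 4.4
eef_pos: [0.4595, 0.0172, 0.4491]
tcp_rot: [[-0.099, 0.995, -0.001], [0.995, 0.099, 0.0], [0.0, -0.001, -1.0]]
force: [0.3, -0.3, 0.3]
gripper_width: 0.602
grasp_force: 0.0
```

Run:
```python
from h import *
import cv2,pickle
s=ctrl.sense();c=ctrl.calibration("wrist");im=ctrl.get_image("wrist")
pickle.dump((s,c,im),open("pics/w2.pkl","wb"))
a=im[0:240,140:460,::-1];cv2.imwrite("pics/w2.png",cv2.resize(a,(800,600),interpolation=cv2.INTER_CUBIC))
print(s['t'],s['eef_pos'],-np.array(c['R']).T@c['t'])
```

```text
4.4 [0.4595416  0.01719038 0.44914965] [0.45230754 0.08516412 0.64424801]
```

View pics/w2.png

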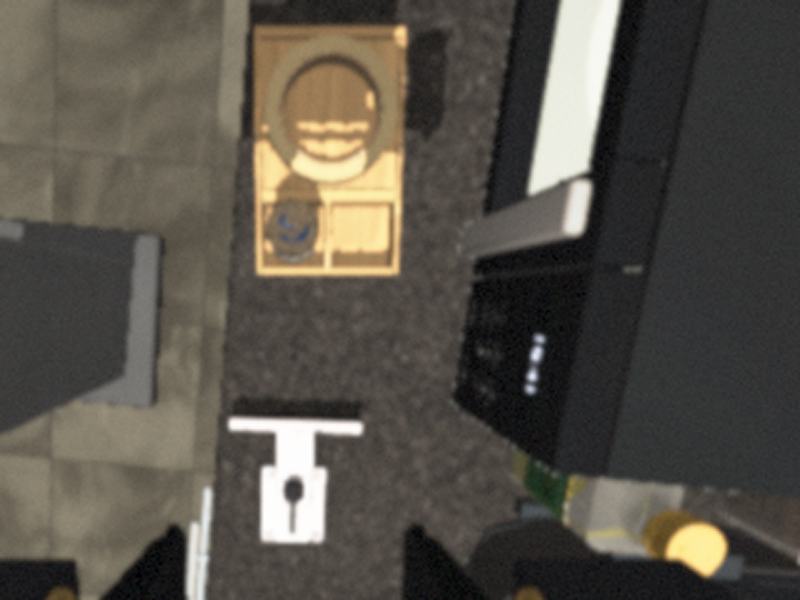

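Good view. In the crop, the caddy rim corners are (253,25), (408,25), (400,275) and (256,275). The bar runs from (228,418) to (363,434), and the track corners are about (262,467) and (325,543). Now I'll fit lines to masks.

Run:
```python
from h import *
import cv2,pickle
s,c,im=pickle.load(open("pics/w2.pkl","rb"))
W=lambda u,v,z:ray("wrist",u,v,z,c)
big=cv2.resize(im,None,fx=4,fy=4,interpolation=cv2.INTER_CUBIC).astype(int)
full=lambda x,y:(140+x/2.5,y/2.5)  # crop800 -> px
g=big.min(2); hsv=cv2.cvtColor(big.clip(0,255).astype(np.uint8),cv2.COLOR_RGB2HSV)
def edge(mask,vert,x0,x1,y0,y1,first,z):
    # crop800 window; fit the first/last mask px line; return world end points
    (a,b),(d,e)=full(x0,y0),full(x1,y1); X0,X1,Y0,Y1=[int(4*k) for k in(a,d,b,e)]
    m=mask[Y0:Y1,X0:X1]; m=m if vert else m.T
    p=[]
    for i,r in enumerate(m):
        k=np.flatnonzero(r)
        if len(k): j=k[0]-.5 if first else k[-1]+.5; p.append((X0+j,Y0+i) if vert else (X0+i,Y0+j))
    p=(np.array(p)+.5)/4-.5
    w=np.array([W(u,v,z) for u,v in p]); 
    ax=1 if vert else 0
    for _ in range(3):
        f=np.polyfit(w[:,ax],w[:,1-ax],1); r=w[:,1-ax]-np.polyval(f,w[:,ax]); w=w[abs(r)<=max(2*r.std(),1e-5)]
    return f,np.degrees(np.arctan(f[0])),r.std(),len(w)
wh=g>110
wood=(hsv[...,0]>8)&(hsv[...,0]<30)&(hsv[...,1]>70)&(hsv[...,2]>95)
for n,a in dict(bar_face=(wh,0,240,355,405,428,1,.036),bar_l=(wh,1,215,245,421,432,1,.036),bar_r=(wh,1,345,375,421,432,0,.036),
  tr_l=(wh,1,245,285,475,535,1,.008),tr_r=(wh,1,305,345,475,535,0,.008),tr_end=(wh,0,268,320,520,560,0,.008),tr_top=(wh,0,264,275,455,480,1,.008),
  c_l=(wood,1,240,275,60,260,1,.046),c_r=(wood,1,385,420,150,260,0,.046),c_front=(wood,0,265,392,262,290,0,.046),c_far=(wood,0,265,390,15,40,1,.046)).items():
    print(n,*edge(*a))
for q in((228,418),(363,420)):print(W(*full(*q),.036))
for q in((253,25),(408,25),(400,275),(256,275)):print(W(*full(*q),.046))
for q in((262,467),(326,467),(325,543),(262,541)):print(W(*full(*q),.008))
```

```text
bar_face [ 0.06748425 -0.05303757] 3.8607089626727062 0.00018549385367452916 171
bar_l [-0.19917402  0.39517095] -11.264420505925294 0.00039279457966629806 16
bar_r [-0.19954908  0.5200992 ] -11.285088334163298 0.00034274490652301385 16
tr_l [-0.08605915  0.42656567] -4.918707018796242 3.183499858928491e-17 90
tr_r [-0.08362387  0.49235476] -4.7801728374497605 0.0003346910886993347 82
tr_end [ 0.08779533 -0.19345992] 5.017436778170635 0.00024089318349762709 69
tr_top [ 0.16515548 -0.14645744] 9.378057298645121 0.00019527788150003174 16
c_l [-0.08169094  0.42307989] -4.670175765727801 0.00033983820375527775 251
c_r [-0.0971742   0.54903472] -5.550245396295044 0.00027644848046226404 157
c_front [0.09935047 0.05409304] 5.673744053496339 0.00023074171698050797 199
c_far [0.10553322 0.23955962] 6.024309357781524 0.00011227021670636159 177
[ 0.40329984 -0.02844922  0.036     ]
[ 0.52422586 -0.01826192  0.036     ]
[0.40030435 0.28194683 0.046     ]
[0.51940504 0.29370953 0.046     ]
[0.53869788 0.10897478 0.046     ]
[0.41839807 0.0970489  0.046     ]
[ 0.43698723 -0.0778423   0.008     ]
[ 0.49793963 -0.07177951  0.008     ]
[ 0.50547229 -0.14862404  0.008     ]
[ 0.44353486 -0.15269346  0.008     ]
```

Run:
```python
from h import *
import pickle
s,c,im=pickle.load(open("pics/w1.pkl","rb"))
W=lambda x,y,z:ray("wrist",x*.64,y*.64,z,c).round(4)
print("spoon tip",W(541,150,.008),W(530,140,.008),"mw foot",W(600,240,0),W(590,285,0),"handle",W(580,300,.1),W(700,380,.1),W(580,300,.05),W(700,380,.2),"handle mug",W(560,118,.05))
print("rim",[W(*q,.046) for q in((443,183),(545,182),(535,330),(440,330))])
s=ctrl.sense();R=s['tcp_rot'];d=np.array([.466,.305,.20])-s['eef_pos'];print("units",R.T@d/.025)
```

```text
spoon tip [0.5185 0.3323 0.008 ] [0.503  0.3425 0.008 ] mw foot [0.6183 0.2297 0.    ] [0.6179 0.1685 0.    ] handle [0.5634 0.1694 0.1   ] [0.7238 0.0872 0.1   ] [0.586  0.1579 0.05  ] [0.6439 0.1279 0.2   ] handle mug [0.5211 0.3638 0.05  ]
rim [array([0.3997, 0.2809, 0.046 ]), array([0.5182, 0.2938, 0.046 ]), array([0.5388, 0.1122, 0.046 ]), array([0.4181, 0.1001, 0.046 ])]
units [11.41628874  1.41332173  9.96886265]
```

Run:
```python
from h import *
import pickle
def line(n,u,v,c=None):
    a=ray(n,u,v,0,c);b=ray(n,u,v,.3,c);return a,(b-a)
w1=pickle.load(open("pics/w1.pkl","rb"))[1];w2=pickle.load(open("pics/w2.pkl","rb"))[1]
def tri(L):
    A=0;B=0
    for a,d in L:
        d=d/np.linalg.norm(d);P=np.eye(3)-np.outer(d,d);A=A+P;B=B+P@a
    x=np.linalg.solve(A,B);return x.round(3),[round(np.linalg.norm(np.cross(x-a,d/np.linalg.norm(d))),4) for a,d in L]
print("bottom",tri([line("wrist",578*.64,302*.64,w1),line("wrist",140+474/2.5,238/2.5,w2)]))
print("top",tri([line("wrist",700*.64,378*.64,w1),line("wrist",140+585/2.5,200/2.5,w2)]))
```

```text
bottom (array([0.603, 0.147, 0.012]), [np.float64(0.0015), np.float64(0.0015)])
top (array([0.604, 0.15 , 0.249]), [np.float64(0.0003), np.float64(0.0003)])
```

Call:
arm_command:
  commands:
    - [1,0.12,0.2,0,0,0.13]
    - [1,0.12,0.7,0,0,0]
    - [1,0.12,0.9,0,0,0]
    - [1,0.12,0.9,0,0,0]
    - [1,0.12,0.9,0,0,0]
    - [1,0.12,0.9,0,0,0]
    - [1,0.12,0.9,0,0,0]
    - [1,0.12,0.9,0,0,0]
    - [1,0.12,0.9,0,0,0]
    - [1,0.12,0.9,0,0,0]
    - [1,0.1,0.9,0,0,0]
    - [0.5,0,0.9,0,0,0]

```text
t: 5.95
eef_pos: [0.4662, 0.3078, 0.201]
tcp_rot: [[-0.088, 0.996, -0.001], [0.996, 0.088, 0.0], [0.0, -0.001, -1.0]]
force: [0.2, 0.1, -0.3]
gripper_width: 0.599
grasp_force: 0.0
```

Call:
arm_command:
  commands:
    - [0,0,0.9,0,0,0]
    - [0,0,0.9,0,0,0]
    - [0,0,0.9,0,0,0]
    - [0,0,0.9,0,0,0]
    - [0,0,0.9,0,0,0]
    - [0,0,0.9,0,0,0]
    - [0,0,0.9,0,0,0]
    - [0,0,0.1,0,0,0]
    - [0,0,0,0,0,0]
    - [0,0,0,0,0,0]

```text
t: 7.2
eef_pos: [0.4682, 0.3067, 0.0434]
tcp_rot: [[-0.085, 0.996, 0.002], [0.996, 0.085, 0.001], [0.001, 0.002, -1.0]]
force: [0.1, 0.1, 0.1]
gripper_width: 0.597
grasp_force: 0.0
```

Run:
```python
from h import *
import cv2
s=ctrl.sense();print(s['t'],s['eef_pos'],s['force'],s['tcp_rot'])
```

```text
7.2 [0.46816391 0.30666088 0.04342088] [0.11795091 0.12546377 0.09108878] [[-8.51399924e-02  9.96367113e-01  1.93872732e-03]
 [ 9.96368607e-01  8.51380713e-02  1.05291977e-03]
 [ 8.84035130e-04  2.02133262e-03 -9.99997566e-01]]
```

Call:
arm_command:
  commands:
    - [-0.1,0,0,0,0,0]
    - [-0.1,0,0,0,0,0]
    - [-0.06,0,0,0,0,0]
    - [-0.06,0,0,0,0,0]
    - [0,0,0,0,0,0]

```text
t: 7.82
eef_pos: [0.4682, 0.2979, 0.042]
tcp_rot: [[-0.084, 0.996, -0.0], [0.996, 0.084, -0.0], [-0.0, -0.0, -1.0]]
force: [-0.3, 0.0, 0.3]
gripper_width: 0.598
grasp_force: 0.0
```

Call:
arm_command:
  commands:
    - [-0.06,0,0,0,0,0]
    - [-0.06,0,0,0,0,0]
    - [-0.06,0,0,0,0,0]

```text
t: 8.2
eef_pos: [0.4686, 0.2935, 0.0421]
tcp_rot: [[-0.085, 0.996, -0.0], [0.996, 0.085, 0.0], [0.0, -0.0, -1.0]]
force: [0.0, 0.8, 0.8]
gripper_width: 0.6
grasp_force: 0.0
```

Call:
arm_command:
  commands:
    - [-0.08,0,0,0,0,0]
    - [-0.08,0,0,0,0,0]
    - [-0.08,0,0,0,0,0]

```text
t: 8.57
eef_pos: [0.4691, 0.2874, 0.0421]
tcp_rot: [[-0.085, 0.996, -0.0], [0.996, 0.085, 0.0], [0.0, -0.0, -1.0]]
force: [0.9, -0.0, 0.0]
gripper_width: 0.599
grasp_force: 0.0
```

Run:
```python
from h import *
import cv2
im=ctrl.get_image("scene")
a=cv2.resize(im[130:250,110:270,::-1],(800,600),interpolation=cv2.INTER_CUBIC);cv2.imwrite("pics/s1.png",a)
s=ctrl.sense();print(s['force'],s['eef_pos'])
```

```text
[-0.07204087  0.37060445 -0.13098623] [0.46903921 0.2872605  0.042017  ]
```

View pics/s1.png

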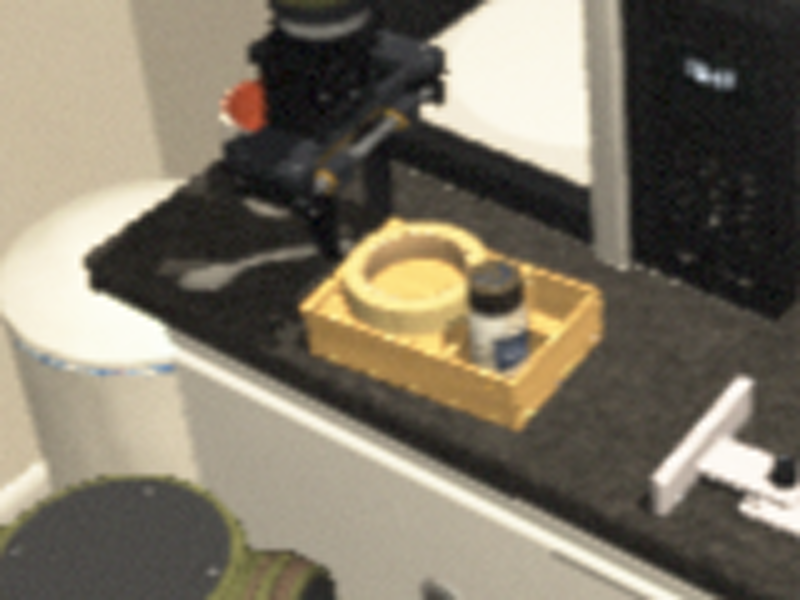

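The scene view shows the near fingertip at (345,245), right by the far lip at about (345,280), but there is no force yet. The tip must be narrower than the pad, so I'll keep creeping.

Call:
arm_command:
  commands:
    - [-0.06,0,0,0,0,0]
    - [-0.06,0,0,0,0,0]

```text
t: 8.88
eef_pos: [0.4693, 0.2845, 0.0421]
tcp_rot: [[-0.085, 0.996, -0.0], [0.996, 0.085, -0.0], [-0.0, -0.0, -1.0]]
force: [0.4, 0.1, 0.5]
gripper_width: 0.599
grasp_force: 0.0
```

Call:
arm_command:
  commands:
    - [-0.06,0,0,0,0,0]
    - [-0.06,0,0,0,0,0]

```text
t: 9.12
eef_pos: [0.4696, 0.2815, 0.0421]
tcp_rot: [[-0.085, 0.996, 0.0], [0.996, 0.085, 0.0], [0.0, 0.0, -1.0]]
force: [0.2, -0.1, 0.2]
gripper_width: 0.597
grasp_force: 0.0
```

Run:
```python
from h import *
import cv2,pickle
s=ctrl.sense();c=ctrl.calibration("wrist");im=ctrl.get_image("wrist");t=ctrl.get_image("top")
pickle.dump((s,c,im),open("pics/w3.pkl","wb"));np.save("pics/top2.npy",t)
a=cv2.resize(im[:,:,::-1],(512,384));b=cv2.resize(t[172:244,142:238,::-1],(512,384)[::1],interpolation=cv2.INTER_CUBIC)
b=cv2.resize(t[180:240,142:230,::-1],(288,196),interpolation=cv2.INTER_CUBIC)
o=np.zeros((384,800,3),np.uint8);o[:,:512]=a;o[:196,512:]=b
cv2.imwrite("pics/w3.png",o)
```

```text
(no output)
```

View pics/w3.png

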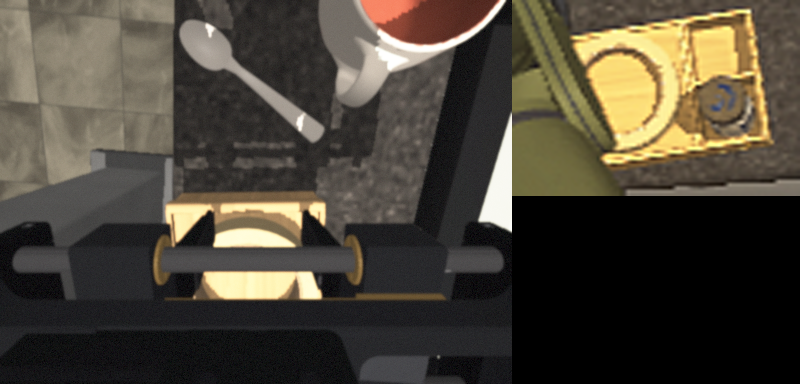

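Run:
```python
from h import *
import pickle
s,c,im=pickle.load(open("pics/w3.pkl","rb"))
R=np.array(c['R']);f=192/np.tan(np.radians(c['fovy']/2))
T=np.array(s['tcp_rot']);p=np.array(s['eef_pos']);print(p,T[:,2],s['force'])
for x in(-.01,0,.01):
  for y in(-.0285,.0285):
    X=p+T@[x,y,.014];q=R@X+c['t'];print(x,y,X.round(4),(f*q[:2]/q[2]+[c['cx'],c['cy']]).round(1))
for v in(193,203,208):print(v,ray("wrist",246,v,.046,c),ray("wrist",246,v,.0,c))
```

```text
[0.46955989 0.28151848 0.04205403] [ 8.87445969e-06  2.98723126e-06 -1.00000000e+00] [ 0.21225719 -0.11303485  0.20195468]
-0.01 -0.0285 [0.442  0.2691 0.0281] [223.2 217.4]
-0.01 0.0285 [0.4988 0.274  0.0281] [293.6 217.4]
0 -0.0285 [0.4412 0.2791 0.0281] [222.8 205.6]
0 0.0285 [0.498  0.2839 0.0281] [294.1 205.6]
0.01 -0.0285 [0.4403 0.2891 0.0281] [222.4 193.6]
0.01 0.0285 [0.4971 0.2939 0.0281] [294.5 193.6]
193 [0.45922796 0.29614166 0.046     ] [0.45827564 0.28325913 0.        ]
203 [0.45978743 0.28858771 0.046     ] [0.45896976 0.27388723 0.        ]
208 [0.46007119 0.28475654 0.046     ] [0.4593218  0.26913406 0.        ]
```

Run:
```python
from h import *
import cv2,pickle
for z in(.028,.05,.07): print(z,ray("scene",179,180.5,z),ray("scene",187,173,z))
im=ctrl.get_image("scene")
a=cv2.resize(im[150:200,150:220,::-1],(798,570),interpolation=cv2.INTER_CUBIC);cv2.imwrite("pics/s2.png",a)
```

```text
0.028 [0.4763538 0.3092735 0.028    ] [0.52881024 0.31433548 0.028     ]
0.05 [0.45680637 0.28885333 0.05      ] [0.5081601 0.2938089 0.05     ]
0.07 [0.43903598 0.27028954 0.07      ] [0.48938726 0.27514837 0.07      ]
```

View pics/s2.png

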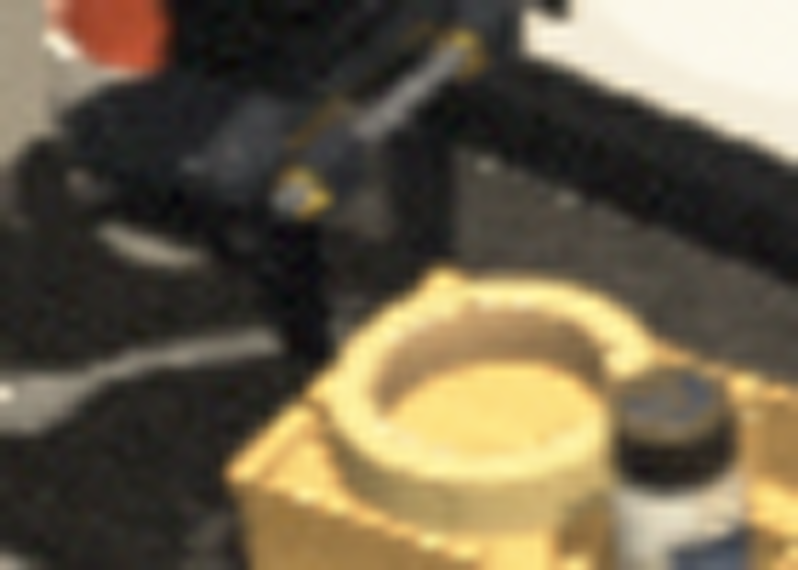

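The fingertips appear past the lip with no force and with wall visible behind them. By both the wrist and the scene view they end near z≈0.066, about 24 mm above the TCP, so they are hovering over the rim. I'll back off and lower with a force check.

Call:
arm_command:
  commands:
    - [0.4,0,-0.1,0,0,0]
    - [0.4,0,0,0,0,0]
    - [0.38,0,0.1,0,0,0]
    - [0,0,0.2,0,0,0]
    - [0,0,0.2,0,0,0]
    - [0,0,0.2,0,0,0]
    - [0,0,0.15,0,0,0]
    - [0,0,0.1,0,0,0]

```text
t: 10.28
eef_pos: [0.467, 0.3108, 0.0205]
tcp_rot: [[-0.084, 0.996, -0.0], [0.996, 0.084, -0.0], [-0.0, -0.0, -1.0]]
force: [1.4, 0.8, 0.9]
gripper_width: 0.603
grasp_force: 0.0
```

Call:
arm_command:
  commands:
    - [0,0,0.08,0,0,0]
    - [0,0,0.08,0,0,0]
    - [0,0,0,0,0,0]

```text
t: 10.65
eef_pos: [0.467, 0.3109, 0.0167]
tcp_rot: [[-0.085, 0.996, -0.0], [0.996, 0.085, -0.0], [-0.0, -0.0, -1.0]]
force: [-0.1, 1.1, 0.4]
gripper_width: 0.601
grasp_force: 0.0
```

Call:
arm_command:
  commands:
    - [0,0,0.08,0,0,0]
    - [0,0,0.08,0,0,0]
    - [0,0,0,0,0,0]

```text
t: 11.02
eef_pos: [0.4669, 0.3109, 0.0126]
tcp_rot: [[-0.085, 0.996, -0.0], [0.996, 0.085, -0.0], [-0.0, -0.0, -1.0]]
force: [0.0, -0.2, 0.3]
gripper_width: 0.602
grasp_force: 0.0
```

Call:
arm_command:
  commands:
    - [0,0,0.08,0,0,0]
    - [0,0,0.08,0,0,0]
    - [0,0,0,0,0,0]

```text
t: 11.4
eef_pos: [0.4669, 0.3109, 0.0085]
tcp_rot: [[-0.085, 0.996, -0.0], [0.996, 0.085, -0.0], [-0.0, -0.0, -1.0]]
force: [-0.4, 0.2, 0.8]
gripper_width: 0.601
grasp_force: 0.0
```

Call:
arm_command:
  commands:
    - [0,0,0.08,0,0,0]
    - [0,0,0.08,0,0,0]
    - [0,0,0,0,0,0]

```text
t: 11.78
eef_pos: [0.4669, 0.3109, 0.0045]
tcp_rot: [[-0.085, 0.996, -0.0], [0.996, 0.085, -0.0], [-0.0, -0.0, -1.0]]
force: [-0.7, 0.3, 0.5]
gripper_width: 0.598
grasp_force: 0.0
```

Run:
```python
from h import *
import cv2,pickle
s=ctrl.sense();c=ctrl.calibration("wrist");im=ctrl.get_image("wrist");t=ctrl.get_image("scene")
print(s['eef_pos'],s['force'],s['t'])
a=im[160:280,120:400,::-1];b=t[150:200,150:220,::-1]
a=cv2.resize(a,(800,343),interpolation=cv2.INTER_CUBIC);b=cv2.convertScaleAbs(cv2.resize(b,(350,250),interpolation=cv2.INTER_CUBIC),alpha=1.8,beta=20)
a=cv2.convertScaleAbs(a,alpha=1.6,beta=20)
o=np.zeros((593,800,3),np.uint8);o[:343]=a;o[343:,:350]=b;cv2.imwrite("pics/w4.png",o)
pickle.dump((s,c,im),open("pics/w4.pkl","wb"))
```

```text
[0.46688215 0.31089791 0.00453608] [-0.72015725  0.31853571  0.4951466 ] 11.775
```

View pics/w4.png

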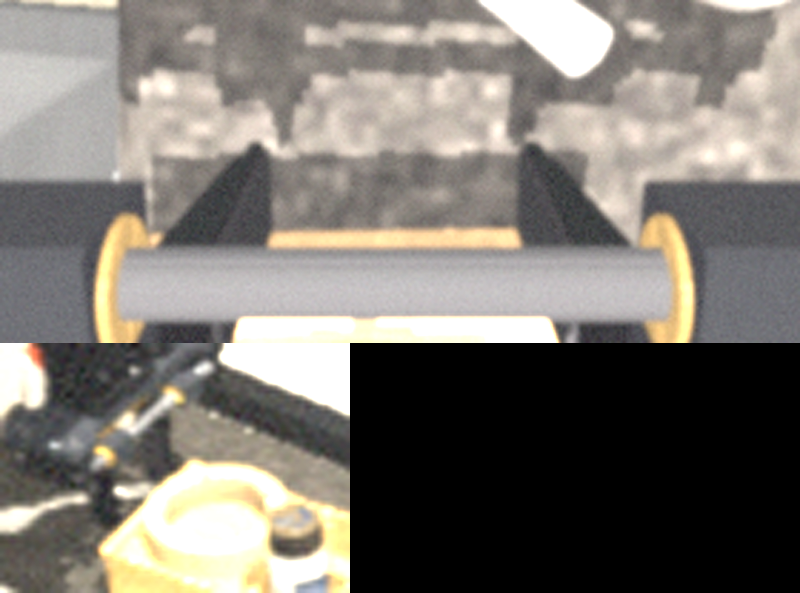

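The fingertips sit at crop (258,145) and (533,145). They are over the worktop behind the lip at row about 230, with their shadows nearly touching them, so they are now low enough. I'll close in on the lip.

Call:
arm_command:
  commands:
    - [-0.1,0,0,0,0,0]
    - [-0.1,0,0,0,0,0]
    - [-0.1,0,0,0,0,0]

```text
t: 12.25
eef_pos: [0.4677, 0.3033, 0.0049]
tcp_rot: [[-0.085, 0.996, 0.0], [0.996, 0.085, 0.0], [0.0, 0.0, -1.0]]
force: [0.2, 0.4, 0.8]
gripper_width: 0.601
grasp_force: 0.0
```

Call:
arm_command:
  commands:
    - [-0.08,0,0,0,0,0]
    - [-0.08,0,0,0,0,0]

```text
t: 12.5
eef_pos: [0.4682, 0.2999, 0.0049]
tcp_rot: [[-0.085, 0.996, 0.001], [0.996, 0.085, 0.001], [0.001, 0.001, -1.0]]
force: [1.2, 2.6, -1.6]
gripper_width: 0.599
grasp_force: 1.4
```

Call:
arm_command:
  commands:
    - [-0.08,0,0,0,0,0]
    - [-0.08,0,0,0,0,0]

```text
t: 12.75
eef_pos: [0.4683, 0.2958, 0.0049]
tcp_rot: [[-0.084, 0.996, -0.0], [0.996, 0.084, 0.001], [0.001, -0.0, -1.0]]
force: [0.1, 3.6, -1.2]
gripper_width: 0.6
grasp_force: 1.8
```

Contact at TCP y≈0.300, as the lip position predicted, with about 3.6 N of drag. Next I'll drag while drifting towards the stop's centre line.

Call:
arm_command:
  commands:
    - [-0.16,-0.035,0,0,0,0]
    - [-0.2,-0.045,0,0,0,0]
    - [-0.2,-0.045,0,0,0,0]
    - [-0.2,-0.045,0,0,0,0]
    - [-0.2,-0.045,0,0,0,0]
    - [-0.2,-0.045,0,0,0,0]
    - [-0.2,-0.045,0,0,0,0]
    - [-0.2,-0.045,0,0,0,0]
    - [-0.2,-0.045,0,0,0,0]
    - [-0.2,-0.045,0,0,0,0]
    - [-0.1,-0.02,0,0,0,0]

```text
t: 14.12
eef_pos: [0.4613, 0.243, 0.0049]
tcp_rot: [[-0.084, 0.996, 0.0], [0.996, 0.084, 0.0], [0.0, 0.0, -1.0]]
force: [0.5, 3.8, -1.0]
gripper_width: 0.598
grasp_force: 2.0
```

```bash
cat > m.py <<'E'
from h import *
import cv2
def white(im): return (im.min(2)>120)
def look(show=None):
    im=ctrl.get_image("top");c=ctrl.calibration("top")
    big=cv2.resize(im,None,fx=4,fy=4,interpolation=cv2.INTER_CUBIC)
    hsv=cv2.cvtColor(big,cv2.COLOR_RGB2HSV)
    wood=cv2.inRange(hsv,(10,60,110),(35,255,255))>0
    wh=big.min(2)>130
    W=lambda u,v,z:ray("top",(u+.5)/4-.5,(v+.5)/4-.5,z,c)
    def fit(mask,vert,x0,x1,y0,y1,first,z):
        m=mask[y0*4:y1*4,x0*4:x1*4]; m=m if vert else m.T; p=[]
        for i,r in enumerate(m):
            k=np.flatnonzero(r)
            if len(k): j=k[0]-.5 if first else k[-1]+.5; p.append((x0*4+j,y0*4+i) if vert else (x0*4+i,y0*4+j))
        w=np.array([W(u,v,z) for u,v in p]);a=0 if vert else 1   # vert px edge ~ along world x
        for _ in range(4):
            f=np.polyfit(w[:,a],w[:,1-a],1);r=w[:,1-a]-np.polyval(f,w[:,a]);w=w[abs(r)<=max(1.7*r.std(),2e-4)]
        return f,round(float(np.degrees(np.arctan(f[0]))),2),len(w)
    return im,wood,wh,fit
E
python3 - <<'E'
from m import *
im,wood,wh,fit=look();np.save("pics/top3.npy",im)
s=ctrl.sense();print(s['eef_pos'],s['force'],s['t'])
a=cv2.resize(im[165:245,150:320,::-1],(800,376),interpolation=cv2.INTER_CUBIC);cv2.imwrite("pics/t3.png",a)
E
```

```text
[0.46120849 0.24274191 0.00483891] [0.05485503 2.23732819 0.24746339] 14.175
```

View pics/t3.png

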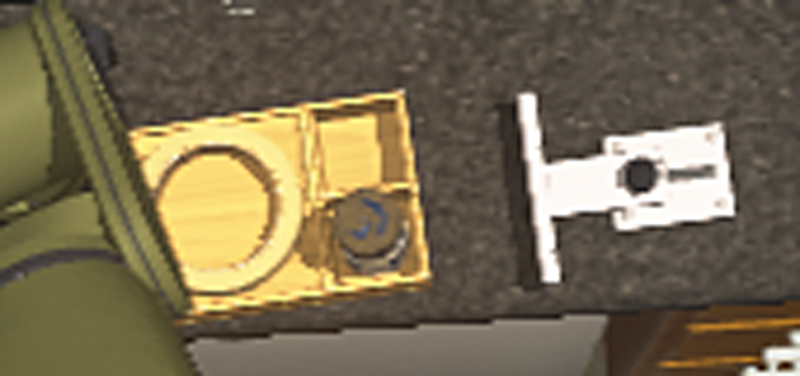

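The picture shows the caddy tracking well: its front edge runs (403,92)–(430,278) and the bar (518,95)–(558,280). That was my tenth picture, so from here I measure numerically only.

```bash
cat >> m.py <<'E'
def state(x0,x1,ytop,ybot,xfl=228,xfr=250,yf0=190,yf1=218):
    im,wood,wh,fit=look()
    F=fit(wood,1,xfl,xfr,yf0,yf1,0,.046); B=fit(wood,0,x0,x1,ytop-8,ytop+8,1,.046); N=fit(wood,0,x0,x1,ybot-8,ybot+8,0,.046)
    bar=fit(wh,1,255,275,190,220,1,.036)
    tb=fit(wh,0,281,302,186,198,1,.008); tn=fit(wh,0,283,302,205,217,0,.008)
    for n,v in zip(("front","back","near","bar","trb","trn"),(F,B,N,bar,tb,tn)):print(n,*v)
    m=wh.copy()*1; 
    ys=np.flatnonzero(wh[175*4:235*4,262*4:266*4].any(1)); 
    # stop axis: centre through the track
    k=.5*(tb[0][0]+tn[0][0]);f=.5*(tb[0][1]+tn[0][1]);kc=.5*(B[0][0]+N[0][0]);fc=.5*(B[0][1]+N[0][1])
    return F,B,N,bar,(k,f),(kc,fc)
E
python3 - <<'E'
from m import *
F,B,N,bar,S,C=state(195,234,189,228)
print("track axis",S,"caddy axis",C)
# caddy centre-line at front
for y in(.06,.15):print(y,"caddy x",C[0]*y+C[1],"stop x (4.85deg)",S[0]*-.11+S[1]-.0848*(y+.11), "widths",(np.polyval(B[0],y)-np.polyval(N[0],y))*.9964)
x=.46;print("front y",np.polyval(F[0],x),"bar y",np.polyval(bar[0],x))
E
```

```text
front [0.09095641 0.00228058] 5.2 89
back [-0.08417987  0.53093052] -4.81 122
near [-0.08437084  0.40662009] -4.82 120
bar [ 0.06608958 -0.05292165] 3.78 88
trb [-0.072621    0.49024091] -4.15 63
trn [-0.07178702  0.43067893] -4.11 66
track axis (np.float64(-0.07220400899242907), np.float64(0.4604599222913801)) caddy axis (np.float64(-0.08427535550216936), np.float64(0.4687753096553412))
0.06 caddy x 0.463718788325211 stop x (4.85deg) 0.4539863632805473 widths 0.12387432927458278
0.15 caddy x 0.4561340063300158 stop x (4.85deg) 0.4463543632805473 widths 0.12389145429734344
front y 0.04412052816194654 bar y -0.022520445001185937
```

Run:
```python
from m import *
im=np.load("pics/top3.npy");c=ctrl.calibration("top")
g=im.min(2).astype(float)
# bar far end: intensity profile along the column, half-max crossing
for u in(260,261,262,263):
    p=g[180:192,u]; print(u,p.astype(int))
g4=cv2.cvtColor(im,cv2.COLOR_RGB2HSV)
print("bar near"); 
for u in(264,265,266,267,268): print(u,g[218:230,u].astype(int))
r=im[...,0].astype(int)
print("caddy back edge R"); 
for u in(210,220,230): print(u,r[182:196,u])
```

```text
260 [ 62  65  74  69  73 179 166 166 153 144 140  95]
261 [ 65  65  60  55  93 255 255 255 251 246 244 205]
262 [ 65  57  64  57 109 254 253 249 250 250 251 250]
263 [ 71  59  79  63  79 198 249 239 240 241 243 240]
bar near
264 [150 142  97  70  48  38  39  37  44  67  58  58]
265 [249 246 210 186 179 167 167  48  60  57  54  65]
266 [239 253 252 252 255 255 255  81  77  62  59  68]
267 [154 250 242 248 254 254 255  87  83  72  61  64]
268 [ 85 124 129 197 249 245 255  83  80  73  65  53]
caddy back edge R
210 [ 85  93  83  95  88  76 255 145 255 255 252 248 248 251]
220 [ 89  97  89  80 179 255  99 111 176 255 254 250 248 249]
230 [ 89  88  89 255 111 114 109 139 161 155 154 153 154 203]
```

Run:
```python
from m import *
fe=ray("top",261.8,184.3,.036);ne=ray("top",266.8,224.55,.036);print("bar far",fe,"near",ne,"naive len",np.linalg.norm(fe-ne))
b=[ray("top",u,v,.046) for u,v in((210,187.5),(220,185.96),(230,184.5))];print("caddy back",np.round(b,4))
for yw in(3.8,4.2,4.8):
    y=np.radians(yw);ex=np.array([np.cos(y),np.sin(y),0]);ey=np.array([-np.sin(y),np.cos(y),0])
    # stop-frame lateral coordinate
    print(yw,"bar far",fe@ex,"caddy back",[round(float(q@ex),4) for q in b],"shift needed",fe@ex-.001-np.mean([q@ex for q in b]))
    t=[ray("top",u,v,.008) for u,v in()]
```

```text
bar far [ 0.52159418 -0.02537655  0.036     ] near [ 0.40315354 -0.03183437  0.036     ] naive len 0.11861655935216511
caddy back [[0.5194 0.1245 0.046 ]
 [0.5221 0.0956 0.046 ]
 [0.5246 0.0666 0.046 ]]
3.8 bar far 0.518765636476215 caddy back [0.5265, 0.5273, 0.5279] shift needed -0.009461042717074708
4.2 bar far 0.5183348949633974 caddy back [0.5271, 0.5277, 0.5281] shift needed -0.010303088464828747
4.8 bar far 0.5176414216323213 caddy back [0.528, 0.5283, 0.5283] shift needed -0.011565294106021917
```

Call:
arm_command:
  commands:
    - [-0.16,-0.03,0,0,0,0.013]
    - [-0.16,-0.03,0,0,0,0.013]
    - [-0.16,-0.03,0,0,0,0.013]
    - [-0.16,-0.03,0,0,0,0.013]
    - [-0.16,-0.03,0,0,0,0.013]
    - [-0.16,-0.03,0,0,0,0.013]
    - [-0.16,-0.03,0,0,0,0.013]
    - [-0.16,-0.03,0,0,0,0.013]
    - [-0.16,-0.03,0,0,0,0.013]
    - [-0.16,-0.03,0,0,0,0.013]

```text
t: 15.48
eef_pos: [0.457, 0.2025, 0.0049]
tcp_rot: [[-0.071, 0.997, 0.0], [0.997, 0.071, 0.0], [0.0, 0.0, -1.0]]
force: [1.1, 4.6, 0.8]
gripper_width: 0.602
grasp_force: 2.3
```

Run:
```python
from m import *
s=ctrl.sense();print(s['eef_pos'],s['force'],s['t'],np.degrees(np.arctan2(s['tcp_rot'][1][1],s['tcp_rot'][0][1])))
im=ctrl.get_image("top").astype(int);r=im[...,0];g=im.min(2)
print("bar far");
for u in(260,261,262,263): print(u,g[182:188,u])
print("bar near");
for u in(266,267): print(u,g[222:227,u])
for u in(225,230,235,240,245): print(u,r[178:200,u])
print("front");
for v in(188,195,202,215,220): print(v,r[v,244:270])
```

```text
[0.45697769 0.20254174 0.00487461] [1.10666977 4.64062134 0.77135908] 15.475 4.072909455286568
bar far
260 [ 74  68  73 179 166 165]
261 [ 60  57  94 255 255 255]
262 [ 66  58 110 255 254 249]
263 [ 79  63  79 197 249 240]
bar near
266 [255 255 255  82  78]
267 [254 254 255  87  84]
225 [ 89  90  87  82  80  97  83  81  89  94  79 255 116 255 255 253 247 249
 250 252 250 251]
230 [ 95  90  87  85  91  91 100  97  90  76 255 195 245 251 248 249 248 234
 222 232 230 223]
235 [ 77 109  79  70  79  93  95  82  77 140 255 100 111 152 255 255 251 248
 249 251 251 250]
240 [ 74  77  86  92  87  83  86  91  83 255 106 113 106 255 255 253 252 247
 249 251 250 248]
245 [ 77  71  76  80  81  75 108  78 255 195 111 105 137 169 162 160 159 157
 162 159 155 155]
front
188 [104 111 109 101 176 247 154  84  83  71  72  70  52  54  53  44 180 255
 255 255  68  91  80  78  82  89]
195 [228 157 161 162 158 202 246 142  78  91  92  85  79  59  58  55  46 183
 255 255 255  58  73  77  87  90]
202 [253 155 161 164 164 158 207 252 147  79  79  84  84  62  61  59  60  51
 184 255 254 250 237 253 253 253]
215 [118  80 104 129 131 117 132 149 201 255  88  91  89  82  71  55  59  59
  61  60 190 255 255 255  72  89]
220 [ 82  62  88 156 176 104 124 150 143 206 255  72  76  82  87  76  60  61
  60  54 117 237 255 255 157  88]
```

Run:
```python
from m import *
L=lambda P,z:np.array([ray("top",u,v,z) for u,v in P])
b=L([(225,188.5),(230,187.5),(235,187.15),(240,186.5),(245,185.5)],.046)
f=L([(249.9,188),(250.85,195),(251.9,202),(253.5,215),(254.5,220)],.046)
k=L([(259.87,188),(260.85,195),(261.85,202),(263.85,215),(264.2,220)],.036)
pb=np.polyfit(b[:,1],b[:,0],1);pf=np.polyfit(f[:,0],f[:,1],1);pk=np.polyfit(k[:,0],k[:,1],1)
for n,p in(("back",pb),("front",pf),("bar",pk)):print(n,p,np.degrees(np.arctan(p[0])))
print("gap",[np.polyval(pf,x)-np.polyval(pk,x) for x in(.41,.46,.51)])
fe=ray("top",261.8,184.3,.036);ne=ray("top",266.8,224.55,.036)
y=np.radians(4.0);ex=np.array([np.cos(y),np.sin(y),0])
print("lat bar c",((fe+ne)/2)@ex,"far-.060",fe@ex-.06,"caddy c",[round(float(q@ex-.059),4) for q in b])
```

```text
back [-0.07945349  0.52041517] -4.5428061812753056
front [ 0.07523923 -0.02850695] 4.30278306103257
bar [ 0.07050295 -0.05513103] 4.03284809869074
gap [np.float64(0.028565951519820266), np.float64(0.02880276552769856), np.float64(0.029039579535576864)]
lat bar c 0.45925212631948154 far-.060 0.4585534249247248 caddy c [0.4592, 0.4602, 0.4593, 0.4593, 0.4603]
```

Call:
arm_command:
  commands:
    - [-0.12,-0.004,0,0,0,0]
    - [-0.12,-0.004,0,0,0,0]
    - [-0.12,-0.004,0,0,0,0]
    - [-0.12,-0.004,0,0,0,0]
    - [-0.12,-0.004,0,0,0,0]
    - [-0.12,-0.004,0,0,0,0]
    - [-0.12,-0.004,0,0,0,0]
    - [-0.06,0,0,0,0,0]

```text
t: 16.52
eef_pos: [0.4576, 0.1804, 0.0048]
tcp_rot: [[-0.071, 0.997, -0.0], [0.997, 0.071, 0.001], [0.001, -0.0, -1.0]]
force: [-0.6, 6.0, 2.1]
gripper_width: 0.598
grasp_force: 2.7
```

Call:
arm_command:
  commands:
    - [-0.04,0,0,0,0,0]
    - [-0.04,0,0,0,0,0]

```text
t: 16.77
eef_pos: [0.4578, 0.1785, 0.0049]
tcp_rot: [[-0.071, 0.998, -0.001], [0.998, 0.071, 0.001], [0.001, -0.0, -1.0]]
force: [-0.5, 5.9, 1.4]
gripper_width: 0.597
grasp_force: 2.7
```

Call:
arm_command:
  commands:
    - [-0.03,0,0,0,0,0]
    - [-0.03,0,0,0,0,0]

```text
t: 17.02
eef_pos: [0.4579, 0.177, 0.0048]
tcp_rot: [[-0.071, 0.997, -0.001], [0.997, 0.071, 0.001], [0.001, -0.0, -1.0]]
force: [-0.7, 4.8, 0.7]
gripper_width: 0.597
grasp_force: 2.7
```

Call:
arm_command:
  commands:
    - [-0.02,0,0,0,0,0]
    - [-0.02,0,0,0,0,0]

```text
t: 17.27
eef_pos: [0.4579, 0.1761, 0.0048]
tcp_rot: [[-0.071, 0.997, -0.001], [0.997, 0.071, 0.001], [0.001, -0.001, -1.0]]
force: [-0.1, 5.1, 1.7]
gripper_width: 0.602
grasp_force: 2.7
```

Call:
arm_command:
  commands:
    - [-0.02,0,0,0,0,0]
    - [-0.02,0,0,0,0,0]

```text
t: 17.52
eef_pos: [0.458, 0.1751, 0.0049]
tcp_rot: [[-0.071, 0.997, -0.001], [0.997, 0.071, 0.001], [0.001, -0.0, -1.0]]
force: [-0.7, 4.4, 2.2]
gripper_width: 0.602
grasp_force: 2.7
```

Call:
arm_command:
  commands:
    - [-0.02,0,0,0,0,0]

```text
t: 17.65
eef_pos: [0.458, 0.1746, 0.0049]
tcp_rot: [[-0.071, 0.997, -0.001], [0.997, 0.071, 0.001], [0.001, -0.0, -1.0]]
force: [-0.1, 6.0, 1.1]
gripper_width: 0.6
grasp_force: 2.7
```

Call:
arm_command:
  commands:
    - [-0.02,0,0,0,0,0]

```text
t: 17.77
eef_pos: [0.4581, 0.1741, 0.0049]
tcp_rot: [[-0.071, 0.997, -0.0], [0.997, 0.071, 0.001], [0.001, -0.0, -1.0]]
force: [-0.1, 5.7, 1.7]
gripper_width: 0.594
grasp_force: 2.7
```

Call:
arm_command:
  commands:
    - [-0.02,0,0,0,0,0]

```text
t: 17.9
eef_pos: [0.4581, 0.1736, 0.0049]
tcp_rot: [[-0.071, 0.998, -0.001], [0.998, 0.071, 0.001], [0.001, -0.0, -1.0]]
force: [-0.5, 7.0, 1.9]
gripper_width: 0.599
grasp_force: 3.4
```

Call:
arm_command:
  commands:
    - [-0.02,0,0,0,0,0]

```text
t: 18.02
eef_pos: [0.4581, 0.1736, 0.0049]
tcp_rot: [[-0.07, 0.998, -0.0], [0.998, 0.07, 0.002], [0.002, -0.0, -1.0]]
force: [-0.7, 7.7, 1.3]
gripper_width: 0.602
grasp_force: 4.3
```

Contact: the motion stalled at y=0.1736 while the force rose. One more small step for firmness, still well under the slip force.

Call:
arm_command:
  commands:
    - [-0.02,0,0,0,0,0]
    - [0,0,0,0,0,0]

```text
t: 18.27
eef_pos: [0.4583, 0.1736, 0.0049]
tcp_rot: [[-0.07, 0.998, -0.0], [0.998, 0.07, 0.003], [0.003, 0.0, -1.0]]
force: [-0.3, 9.4, 0.6]
gripper_width: 0.603
grasp_force: 4.6
```

```bash
cat > chk.py <<'E'
from m import *
def cross(a,hi=True,th=None):
    return a
def check():
    im=ctrl.get_image("top").astype(int);r=im[...,0];g=im.min(2);b=im[...,2]
    for v in(188,195,202,215,220): print(v,"R",r[v,252:272],"B",b[v,252:272])
    print("back",{u:list(r[184:194,u]) for u in(230,240,250)},"barfar",[list(g[182:187,u]) for u in(261,262)],"near",[list(g[222:227,u]) for u in(266,267)])
E
python3 - <<'E'
from chk import *
s=ctrl.sense();print(s['eef_pos'],s['force'],s['moment'],s['t']);check()
E
```

```text
[0.45832324 0.17355863 0.00489159] [-0.31497131  9.42253704  0.58137227] [ 1.55120294  0.05804359 -0.04883836] 18.275
188 R [114 113 114 110 105 103 120 183 242 254 255 255  73  93  81  80  84  91
  91  83] B [ 50  50  51  49  48  48  54  71 168 248 249 241  51  70  61  59  64  70
  69  64]
195 R [253 253 159 167 170 171 170 162 183 243 254 255 255  60  76  81  89  93
  95  95] B [122 115  68  72  73  74  73  69  72 171 250 250 243  39  56  61  67  70
  72  73]
202 R [250 254 253 156 162 163 162 162 156 185 244 254 253 250 238 254 253 253
 253 253] B [118 124 114  67  69  71  71  70  64  70 172 250 246 238 218 246 245 245
 244 244]
215 R [ 66  99 135 121 112 139 137 122 131 181 167 223 233 255 255 255  75  91
  98  89] B [111  98  73  80  90  77  78  71  82 101  68  95 185 254 253 249  53  67
  72  66]
220 R [ 80  84  88 117 146 183 142 105 140 152 137 197 254 240 255 255 159  91
  89  80] B [ 55  58  61  81 104 133 112  68  63  65  61  81 142 211 252 242 130  68
  66  59]
back {230: [np.int64(101), np.int64(101), np.int64(92), np.int64(81), np.int64(112), np.int64(255), np.int64(220), np.int64(255), np.int64(253), np.int64(249)], 240: [np.int64(88), np.int64(92), np.int64(84), np.int64(251), np.int64(233), np.int64(169), np.int64(251), np.int64(249), np.int64(254), np.int64(226)], 250: [np.int64(77), np.int64(75), np.int64(255), np.int64(110), np.int64(116), np.int64(108), np.int64(255), np.int64(255), np.int64(254), np.int64(253)]} barfar [[np.int64(60), np.int64(56), np.int64(94), np.int64(255), np.int64(255)], [np.int64(66), np.int64(58), np.int64(111), np.int64(255), np.int64(254)]] near [[np.int64(254), np.int64(255), np.int64(255), np.int64(81), np.int64(79)], [np.int64(254), np.int64(254), np.int64(255), np.int64(88), np.int64(83)]]
```

The caddy is flush along the whole bar, since wood meets white in every row, and the bar has not moved. I'll release backwards, lift, and measure the shaker.

Call:
arm_command:
  commands:
    - [0.04,0,0,0,0,0]
    - [0.08,0,0,0,0,0]
    - [0.3,0,0,0,0,0]
    - [0.3,0,0,0,0,0]
    - [0,0,-0.5,0,0,0]
    - [0,0,-1,0,0,0]
    - [0,0,-1,0,0,0]
    - [0,0,-1,0,0,0]
    - [0,0,-1,0,0,0]
    - [0,0,-1,0,0,0]
    - [0,0,-1,0,0,0]
    - [0,0,-0.5,0,0,0]
  fingers: 0.6

```text
t: 19.82
eef_pos: [0.4579, 0.1904, 0.1823]
tcp_rot: [[-0.071, 0.997, 0.003], [0.997, 0.071, 0.001], [0.0, 0.003, -1.0]]
force: [0.4, -0.4, -0.5]
gripper_width: 0.601
grasp_force: 0.0
```

Run:
```python
from m import *
s=ctrl.sense();print(s['t'],s['eef_pos'],s['joints'])
def line(n,u,v): a=ray(n,u,v,0);return a,ray(n,u,v,.3)-a
def tri(L):
    A=0;B=0
    for a,d in L:
        d=d/np.linalg.norm(d);P=np.eye(3)-np.outer(d,d);A=A+P;B=B+P@a
    x=np.linalg.solve(A,B);return x.round(4),[round(np.linalg.norm(np.cross(x-a,d/np.linalg.norm(d))),4) for a,d in L]
L=[]
for n,(x0,x1,y0,y1) in dict(top=(356,385,175,205),scene=(318,346,226,266)).items():
    im=ctrl.get_image(n);cv2.imwrite(f"pics/sh_{n}.png",im[...,::-1])
    g=im[y0:y1,x0:x1].min(2)
    for th in(100,130,160):
        k,_,st,ce=cv2.connectedComponentsWithStats((g>th).astype(np.uint8))
        if k>1:
            i=1+np.argmax(st[1:,4]);print(n,th,st[i]+[x0,y0,0,0,0],ce[i]+[x0,y0],[ray(n,*(ce[i]+[x0,y0]),.082).round(4)])
    print(g[::2,::1] if n=="scene" else g)
```

```text
19.825 [0.45793065 0.19043262 0.18229952] [ 1.63869405e+01 -1.27730551e+01  1.14375567e+02 -1.76638951e-02
  7.82113843e+01  1.23043441e+01]
top 100 [365 184  11  14 103] [369.93203883 189.15533981] [array([ 0.4785, -0.3256,  0.082 ])]
top 130 [366 184  10  11  86] [370.41860465 188.77906977] [array([ 0.4795, -0.3271,  0.082 ])]
top 160 [367 184   9  10  62] [370.90322581 188.33870968] [array([ 0.4807, -0.3286,  0.082 ])]
[[ 53  67  84  68  68  63  56  61  69  68  55  63  49  52  60  61  55  56
   70  79  58  51  56  56  52  61  75  86  62]
 [ 62  77  64  69  73  66  58  62  71  69  52  57  55  55  55  55  53  55
   59  57  53  61  59  57  57  65  72  69  62]
 [ 66  60  63  67  69  65  64  61  61  56  61  67  65  59  61  70  71  61
   60  59  71  69  68  63  62  69  78  58  63]
 [ 64  63  57  61  61  56  50  52  63  58  62  68  65  64  73  82  70  54
   62  63  63  61  63  66  63  77  86  67  67]
 [ 58  64  67  67  58  46  49  62  78  65  59  64  67  68  75  85  77  56
   62  67  66  66  71  72  61  66  64  61  60]
 [ 50  57  70  76  72  57  51  64  71  64  65  68  71  68  67  74  75
[... 4888 characters left out ...]
 60  41  34  33  41  34  49  61  76  83  89  96 112 115 119 117 124 123
  116  89  73  66  68  65  65  62  61  68]
 [ 78  72  62  52  33  33  43  59  77  79  83  90  99 102 106 108 112 111
   94  71  61  60  59  52  58  63  65  60]
 [ 74  70  60  65  59  49  44  35  51  70  83  87  91  98  98 101 110  92
   72  61  58  60  57  60  65  61  59  61]
 [ 57  61  56  63  63  61  61  53  49  48  57  59  65  65  66  62  67  64
   69  64  65  60  57  57  64  69  72  69]
 [ 65  64  61  64  65  64  62  58  56  58  58  60  60  61  63  64  62  70
   70  67  59  56  53  57  59  59  63  60]
 [ 66  66  64  62  63  63  57  54  58  59  52  57  62  63  64  63  64  76
   68  66  66  65  62  61  57  54  59  60]]
```

Run:
```python
from h import *
def proj(n,X):
    c=ctrl.calibration(n);q=np.array(c['R'])@X+c['t'];f=192/np.tan(np.radians(c['fovy']/2));return f*q[:2]/q[2]+[c['cx'],c['cy']]
a=np.linspace(0,6.283,60)
for x,y in((.4785,-.325),(.480,-.327)):
  for n in("top","scene"):
    for r,z in((.022,0),(.022,.074),(.017,.080),(.0,.09)):
        P=np.array([proj(n,np.array([x+r*np.cos(t),y+r*np.sin(t),z])) for t in a]);print((x,y),n,z,"cols",P[:,0].min().round(1),P[:,0].max().round(1),"rows",P[:,1].min().round(1),P[:,1].max().round(1))
```

```text
(0.4785, -0.325) top 0 cols 355.6 370.3 rows 187.6 202.1
(0.4785, -0.325) top 0.074 cols 361.2 376.8 rows 182.1 197.4
(0.4785, -0.325) top 0.08 cols 363.5 375.6 rows 183.4 195.3
(0.4785, -0.325) top 0.09 cols 370.4 370.4 rows 188.6 188.6
(0.4785, -0.325) scene 0 cols 322.7 336.4 rows 249.5 259.8
(0.4785, -0.325) scene 0.074 cols 325.0 339.2 rows 233.6 243.8
(0.4785, -0.325) scene 0.08 cols 326.8 337.8 rows 233.4 241.2
(0.4785, -0.325) scene 0.09 cols 332.6 332.6 rows 235.0 235.0
(0.48, -0.327) top 0 cols 356.2 371.0 rows 187.1 201.5
(0.48, -0.327) top 0.074 cols 361.9 377.5 rows 181.6 196.8
(0.48, -0.327) top 0.08 cols 364.1 376.2 rows 182.8 194.7
(0.48, -0.327) top 0.09 cols 371.1 371.1 rows 188.0 188.0
(0.48, -0.327) scene 0 cols 323.5 337.2 rows 249.5 259.7
(0.48, -0.327) scene 0.074 cols 325.7 340.0 rows 233.5 243.7
(0.48, -0.327) scene 0.08 cols 327.6 338.6 rows 233.3 241.2
(0.48, -0.327) scene 0.09 cols 333.4 333.4 rows 235.0 235.0
```

Call:
arm_command:
  commands:
    - [-1,-0.02,0,0,0,0]
    - [-1,-0.02,0,0,0,0]
    - [-1,-0.02,0,0,0,0]
    - [-1,-0.02,0,0,0,0]
    - [-1,-0.02,0,0,0,0]
    - [-1,-0.02,0,0,0,0]
    - [-1,-0.02,0,0,0,0]
    - [-1,-0.02,0,0,0,0]
    - [-1,-0.02,0,0,0,0]
    - [-1,-0.02,0,0,0,0]
    - [-1,-0.02,0,0,0,0]
    - [-1,-0.02,0,0,0,0]
  fingers: 0.8

```text
t: 21.42
eef_pos: [0.4717, -0.11, 0.1783]
tcp_rot: [[-0.071, 0.997, -0.002], [0.997, 0.071, 0.001], [0.001, -0.002, -1.0]]
force: [0.7, -0.6, 0.2]
gripper_width: 0.798
grasp_force: 0.0
```

Call:
arm_command:
  commands:
    - [0,0,0,0,0,1]
    - [0,0,0,0,0,1]
    - [0,0,0,0,0,1]
    - [0,0,0,0,0,1]
    - [0,0,0,0,0,1]
    - [0,0,0,0,0,1]
    - [0,0,0,0,0,1]
    - [0,0,0,0,0,1]
    - [0,0,0,0,0,1]
    - [0,0,0,0,0,1]
    - [0,0,0,0,0,1]
    - [0,0,0,0,0,1]

```text
t: 22.92
eef_pos: [0.4717, -0.1091, 0.1783]
tcp_rot: [[0.928, 0.373, -0.002], [0.373, -0.928, 0.001], [-0.002, -0.002, -1.0]]
force: [-0.3, 0.4, 0.3]
gripper_width: 0.802
grasp_force: 0.0
```

Call:
arm_command:
  commands:
    - [0,0,0,0,0,1]
    - [0,0,0,0,0,1]
    - [0,0,0,0,0,1]
    - [0,0,0,0,0,0]

```text
t: 23.42
eef_pos: [0.4718, -0.1092, 0.1785]
tcp_rot: [[0.997, 0.072, -0.002], [0.072, -0.997, 0.001], [-0.002, -0.001, -1.0]]
force: [0.4, 1.1, -0.6]
gripper_width: 0.799
grasp_force: 0.0
```

Call:
arm_command:
  commands:
    - [-0.04,0.97,0,0,0,0]
    - [-0.04,0.97,0,0,0,0]
    - [-0.04,0.97,0,0,0,0]
    - [-0.04,0.97,0,0,0,0]
    - [-0.04,0.97,0,0,0,0]
    - [-0.04,0.97,0,0,0,0]
    - [-0.04,0.97,0,0,0,0]
    - [-0.03,0.97,0,0,0,0]
    - [-0.03,0.92,0,0,0,0]
    - [0,0,0,0,0,0]

```text
t: 24.68
eef_pos: [0.4794, -0.328, 0.1796]
tcp_rot: [[0.998, 0.069, -0.0], [0.069, -0.998, 0.0], [-0.0, -0.0, -1.0]]
force: [0.6, 0.8, 0.4]
gripper_width: 0.802
grasp_force: 0.0
```

Run:
```python
from h import *
s=ctrl.sense();R=np.array(s['tcp_rot']);print(s['t'],s['eef_pos'],R.T@(np.array([.479,-.326,.024])-s['eef_pos'])/.025,R[:,2],s['joints'])
```

```text
24.675 [ 0.47936512 -0.32798508  0.17961495] [-0.00738774 -0.07840399  6.22462342] [-2.87290117e-04  2.73401972e-04 -9.99999921e-01] [-3.96759393e+01 -1.21048130e+00  1.04150776e+02  1.58773107e-03
  7.70823755e+01  4.63402211e+01]
```

Call:
arm_command:
  commands:
    - [0,-0.08,0.7,0,0,0]
    - [0,0,0.8,0,0,0]
    - [0,0,0.8,0,0,0]
    - [0,0,0.8,0,0,0]
    - [0,0,0.6,0,0,0]

```text
t: 25.3
eef_pos: [0.4788, -0.3238, 0.0852]
tcp_rot: [[0.997, 0.071, -0.001], [0.071, -0.997, 0.001], [-0.001, -0.001, -1.0]]
force: [-0.5, 0.6, -0.1]
gripper_width: 0.8
grasp_force: 0.0
```

Call:
arm_command:
  commands:
    - [0,0,0.5,0,0,0]
    - [0,0,0.5,0,0,0]
    - [0,0,0.5,0,0,0]
    - [0,0,0.5,0,0,0]
    - [0,0,0.5,0,0,0]
    - [0,0,0,0,0,0]

```text
t: 26.05
eef_pos: [0.4785, -0.3238, 0.0233]
tcp_rot: [[0.997, 0.071, -0.002], [0.071, -0.997, 0.002], [-0.002, -0.002, -1.0]]
force: [-0.2, 1.0, 1.4]
gripper_width: 0.799
grasp_force: 0.0
```

Now I'll close the fingers.

Call:
arm_command:
  commands:
    - [0,0,0,0,0,0]
    - [0,0,0,0,0,0]
    - [0,0,0,0,0,0]
    - [0,0,0,0,0,0]
    - [0,0,0,0,0,0]
    - [0,0,0,0,0,0]
  fingers: 0.3

```text
t: 26.8
eef_pos: [0.4795, -0.3247, 0.0251]
tcp_rot: [[0.997, 0.071, 0.0], [0.071, -0.997, -0.001], [0.0, 0.001, -1.0]]
force: [0.6, -1.2, 0.8]
gripper_width: 0.364
grasp_force: 29.0
```

The width is 0.364, about 34.6 mm, so it holds the grey head rather than the body. That is a firm, pendulum-stable hold with good clearance for the pocket. I'll test it with a lift, and then measure the pocket with the arm out of the way.

Call:
arm_command:
  commands:
    - [0,0,-0.2,0,0,0]
    - [0,0,-0.4,0,0,0]
    - [0,0,-0.7,0,0,0]
    - [0,0,-0.8,0,0,0]
    - [0,0,-0.8,0,0,0]
    - [0,0,-0.8,0,0,0]
    - [0,0,-0.6,0,0,0]
    - [0,0,-0.2,0,0,0]
    - [0,0,0,0,0,0]

```text
t: 27.92
eef_pos: [0.4793, -0.3244, 0.1374]
tcp_rot: [[0.997, 0.071, 0.0], [0.071, -0.997, 0.0], [0.0, -0.0, -1.0]]
force: [-0.0, -0.2, -0.7]
gripper_width: 0.367
grasp_force: 28.8
```

Run:
```python
from m import *
s=ctrl.sense();print(s['t'],s['eef_pos'],s['gripper_width'],s['grasp_force'])
im=ctrl.get_image("top").astype(int);np.save("pics/top5.npy",im.astype(np.uint8));r=im[...,0];g=im.min(2)
print("back",{u:r[184:200,u].tolist() for u in(200,210,220,230,240,250)})
print("left",{v:r[v,184:204].tolist() for v in(200,207,214,221,228)})
print("bar",{v:im[v,256:268,2].tolist() for v in(188,195,202)},g[182:187,261:263].T.tolist(),g[222:227,266:268].T.tolist())
sc=ctrl.get_image("scene");print(sc[236:262:2,320:346].min(2).mean(), sc[236:262:4,332].tolist())
```

```text
27.925 [ 0.47929759 -0.32442644  0.13736534] 0.3669721791114835 28.815029822580982
back {200: [94, 98, 83, 87, 89, 86, 85, 75, 159, 255, 241, 247, 224, 234, 245, 237], 210: [82, 96, 92, 87, 86, 100, 92, 255, 172, 255, 234, 252, 252, 253, 254, 245], 220: [93, 89, 91, 83, 83, 77, 255, 250, 253, 253, 255, 243, 84, 134, 255, 253], 230: [102, 99, 93, 83, 115, 255, 220, 255, 253, 250, 252, 252, 253, 254, 255, 224], 240: [89, 93, 84, 252, 234, 169, 251, 250, 254, 228, 250, 216, 233, 248, 240, 255], 250: [78, 74, 255, 111, 114, 107, 255, 255, 254, 253, 248, 250, 252, 250, 249, 250]}
left {200: [76, 83, 90, 93, 107, 107, 97, 100, 92, 55, 58, 57, 43, 178, 255, 253, 246, 252, 242, 134], 207: [101, 106, 95, 93, 107, 95, 81, 79, 84, 80, 54, 54, 53, 53, 191, 255, 255, 135, 228, 255], 214: [92, 87, 77, 73, 81, 85, 81, 81, 80, 92, 89, 60, 59, 58, 75, 201, 255, 250, 148, 242], 221: [94, 82, 85, 92, 88, 84, 87, 84, 82, 84, 87, 78, 53, 55, 60, 130, 237, 255, 254, 225], 228: [90, 89, 85, 79, 77, 84, 82, 83, 90, 94, 100, 102, 89, 61, 57, 46, 161, 255, 251, 240]}
bar {188: [48, 47, 51, 70, 169, 249, 250, 242, 48, 69, 61, 57], 195: [72, 73, 71, 67, 71, 172, 251, 251, 244, 37, 53, 59], 202: [69, 69, 68, 68, 64, 72, 174, 252, 252, 243, 108, 141]} [[59, 57, 94, 255, 255], [63, 57, 110, 255, 254]] [[149, 149, 154, 86, 64], [145, 143, 153, 88, 60]]
58.112426035502956 [[74, 70, 59], [79, 74, 65], [71, 68, 60], [80, 74, 67], [71, 66, 58], [70, 66, 59], [75, 71, 60]]
```

Run:
```python
from m import *
L=lambda P,z:np.array([ray("top",u,v,z) for u,v in P])
b=L([(200,192.07),(210,190.5),(220,189.5),(230,188.3),(240,186.5),(250,185.5)],.046)
l=L([(196.87,200),(197.84,207),(198.78,214),(199.25,221),(199.95,228)],.046)
pb=np.polyfit(b[:,1],b[:,0],1);pl=np.polyfit(l[:,0],l[:,1],1);print("yaw",np.degrees(np.arctan(-pb[0])),np.degrees(np.arctan(pl[0])))
k=L([(259.87,188),(260.85,195),(261.85,202),(263.85,215),(264.2,220)],.036)
for yw in(4.0,4.4):
    y=np.radians(yw);ex=np.array([np.cos(y),np.sin(y),0]);ey=np.array([-np.sin(y),np.cos(y),0])
    lat=(b@ex).mean()-.059; far=(l@ey).mean(); bar=(k@ey).mean()
    print(yw,"lat",lat,"far",far,"bar",bar,"length",far-bar)
    for fy in(bar+.0305,far-.1535): print("pocket",((lat+.0285)*ex+fy*ey).round(4))
s=ctrl.sense();R=np.array(s['tcp_rot']);print("to (.4855,.0095):",R.T@(np.array([.4855,.0095,s['eef_pos'][2]])-s['eef_pos'])/.025)
```

```text
yaw 4.054312982687503 3.8684548014521973
4.0 lat 0.45850131949366496 far 0.129108175276288 bar -0.05473024435119724 length 0.18383841962748526
pocket [0.4875 0.0098 0.    ]
pocket [0.4875 0.0096 0.    ]
4.4 lat 0.4588067163542106 far 0.12593143075198682 bar -0.057947119387280296 length 0.18387855013926713
pocket [0.488 0.01  0.   ]
pocket [0.488  0.0099 0.    ]
to (.4855,.0095): [  1.21577549 -13.28800719   0.01484099]
```

Call:
arm_command:
  commands:
    - [0.09,-0.5,0,0,0,0]
    - [0.09,-0.95,0,0,0,0]
    - [0.09,-0.95,0,0,0,0]
    - [0.09,-0.95,0,0,0,0]
    - [0.09,-0.95,0,0,0,0]
    - [0.09,-0.95,0,0,0,0]
    - [0.09,-0.95,0,0,0,0]
    - [0.09,-0.95,0,0,0,0]
    - [0.09,-0.95,0,0,0,0]
    - [0.09,-0.95,0,0,0,0]
    - [0.09,-0.95,0,0,0,0]
    - [0.09,-0.95,0,0,0,0]

```text
t: 29.52
eef_pos: [0.4863, -0.0475, 0.1374]
tcp_rot: [[0.997, 0.072, 0.0], [0.072, -0.997, -0.0], [0.0, 0.0, -1.0]]
force: [0.1, -0.1, -2.1]
gripper_width: 0.368
grasp_force: 28.8
```

Call:
arm_command:
  commands:
    - [0.09,-0.95,0,0,0,0]
    - [0.09,-0.9,0,0,0,0]
    - [0.02,-0.5,0,0,0,0]
    - [0,0,0,0,0,0]
    - [0,0,0,0,0,0]

```text
t: 30.15
eef_pos: [0.4875, 0.0092, 0.1373]
tcp_rot: [[0.997, 0.071, 0.0], [0.071, -0.997, -0.0], [0.0, 0.0, -1.0]]
force: [-0.1, 0.8, -1.5]
gripper_width: 0.366
grasp_force: 28.8
```

Run:
```python
from m import *
s=ctrl.sense();R=np.array(s['tcp_rot']);print(s['t'],s['eef_pos'],s['gripper_width'],"units",R.T@(np.array([.4877,.0107,.030])-s['eef_pos'])/.025)
c=ctrl.calibration("scene")
# shaker visible in scene? project tool-axis points and sample a brightness profile across the body
im=ctrl.get_image("scene");f=192/np.tan(np.radians(c['fovy']/2))
for z in(.02,.05,.08):
    X=np.array([s['eef_pos'][0],s['eef_pos'][1],s['eef_pos'][2]-.0245+z]);q=np.array(c['R'])@X+c['t'];u=f*q[:2]/q[2]+[c['cx'],c['cy']]
    print(z,u.round(1),im[int(round(u[1])),int(u[0])-14:int(u[0])+15].tolist() if 0 else im[int(round(u[1])),int(u[0])-14:int(u[0])+15].min(1))
```

```text
30.15 [0.48750127 0.0092479  0.137346  ] 0.3655838624329123 units [ 0.01171999 -0.05892394  4.29381998]
0.02 [245.2 185.1] [ 59  62  61  60  58  58  64  62  76  83  93 101 111 122 124 127 136 135
 130 126 111  69  27  20  41  37  33  34  35]
0.05 [245.1 178.1] [112 119 119 131  94  47  33  25  61 104 128 125 115 112 115 105  87  52
  13  12  25  20  23  26  22  22  15  29  28]
0.08 [244.9 170.9] [111 118 113 129 130  88  37  14  19  40  78 103 114 117 117 113 114  92
  51  26  19  13  17  37  36  27  19  26  30]
```

The shaker hangs upright on the tool axis: its lower body is centred at column 245.1 against a predicted 245.2. Now I'll lower it into the pocket.

Call:
arm_command:
  commands:
    - [0,-0.06,0.3,0,0,0]
    - [0,0,0.5,0,0,0]
    - [0,0,0.5,0,0,0]
    - [0,0,0.5,0,0,0]
    - [0,0,0.4,0,0,0]
    - [0,0,0.2,0,0,0]
    - [0,0,0,0,0,0]

```text
t: 31.08
eef_pos: [0.4873, 0.011, 0.0769]
tcp_rot: [[0.997, 0.071, -0.001], [0.071, -0.997, 0.0], [-0.001, -0.0, -1.0]]
force: [-0.3, 0.9, -0.2]
gripper_width: 0.365
grasp_force: 28.8
```

Call:
arm_command:
  commands:
    - [0,0,0.2,0,0,0]
    - [0,0,0.2,0,0,0]
    - [0,0,0.2,0,0,0]

```text
t: 31.45
eef_pos: [0.4875, 0.011, 0.0621]
tcp_rot: [[0.997, 0.071, 0.0], [0.071, -0.997, -0.0], [0.0, 0.0, -1.0]]
force: [-0.5, -0.1, -1.1]
gripper_width: 0.365
grasp_force: 28.8
```

Call:
arm_command:
  commands:
    - [0,0,0.25,0,0,0]
    - [0,0,0.25,0,0,0]
    - [0,0,0.25,0,0,0]
    - [0,0,0,0,0,0]

```text
t: 31.95
eef_pos: [0.4869, 0.011, 0.0427]
tcp_rot: [[0.997, 0.071, -0.002], [0.071, -0.997, 0.0], [-0.002, -0.0, -1.0]]
force: [0.7, 0.2, -1.0]
gripper_width: 0.366
grasp_force: 28.8
```

Call:
arm_command:
  commands:
    - [0,0,0.1,0,0,0]
    - [0,0,0.1,0,0,0]
    - [0,0,0.1,0,0,0]
    - [0,0,0.08,0,0,0]

```text
t: 32.45
eef_pos: [0.4875, 0.011, 0.0339]
tcp_rot: [[0.997, 0.071, -0.0], [0.071, -0.997, -0.0], [-0.0, 0.0, -1.0]]
force: [-0.7, -0.0, -1.3]
gripper_width: 0.365
grasp_force: 28.8
```

Call:
arm_command:
  commands:
    - [0,0,0.04,0,0,0]
    - [0,0,0.04,0,0,0]

```text
t: 32.7
eef_pos: [0.4875, 0.011, 0.032]
tcp_rot: [[0.997, 0.071, 0.0], [0.071, -0.997, -0.0], [0.0, 0.0, -1.0]]
force: [-0.5, 0.1, -0.6]
gripper_width: 0.367
grasp_force: 28.8
```

Call:
arm_command:
  commands:
    - [0,0,0.03,0,0,0]
    - [0,0,0.03,0,0,0]

```text
t: 32.95
eef_pos: [0.4875, 0.011, 0.0306]
tcp_rot: [[0.997, 0.071, 0.0], [0.071, -0.997, -0.0], [0.0, 0.0, -1.0]]
force: [0.6, 0.3, -0.9]
gripper_width: 0.365
grasp_force: 28.8
```

Call:
arm_command:
  commands:
    - [0,0,0.02,0,0,0]
    - [0,0,0.02,0,0,0]

```text
t: 33.2
eef_pos: [0.4877, 0.011, 0.03]
tcp_rot: [[0.997, 0.071, 0.0], [0.071, -0.997, 0.0], [0.0, -0.0, -1.0]]
force: [0.0, -0.3, 3.7]
gripper_width: 0.368
grasp_force: 29.0
```

The shaker is on the floor at the expected height, with 3.7 N upward. I'll open modestly and rise straight up.

Call:
arm_command:
  commands:
    - [0,0,0,0,0,0]
    - [0,0,0,0,0,0]
    - [0,0,0,0,0,0]
    - [0,0,0,0,0,0]
  fingers: 0.5

```text
t: 33.7
eef_pos: [0.4874, 0.011, 0.0295]
tcp_rot: [[0.997, 0.071, -0.0], [0.071, -0.997, -0.0], [-0.0, 0.0, -1.0]]
force: [0.4, -0.0, -0.3]
gripper_width: 0.499
grasp_force: 0.0
```

Call:
arm_command:
  commands:
    - [0,0,-0.2,0,0,0]
    - [0,0,-0.4,0,0,0]
    - [0,0,-0.8,0,0,0]
    - [0,0,-1,0,0,0]
    - [0,0,-1,0,0,0]
    - [0,0,-1,0,0,0]
    - [0,0,-1,0,0,0]
    - [0,0,-1,0,0,0]
    - [0,0,-1,0,0,0]
    - [0,0,-1,0,0,0]
    - [0,0,0,0,0,0]

```text
t: 35.08
eef_pos: [0.4889, 0.0109, 0.2428]
tcp_rot: [[0.997, 0.071, 0.006], [0.071, -0.997, -0.001], [0.006, 0.001, -1.0]]
force: [0.5, 0.7, 0.1]
gripper_width: 0.498
grasp_force: 0.0
```

Call:
arm_command:
  commands:
    - [0,1,-0.5,0,0,0]
    - [0,1,-0.5,0,0,0]
    - [0,1,0,0,0,0]
    - [0,1,0,0,0,0]
    - [0,1,0,0,0,0]
    - [0,1,0,0,0,0]
    - [0,1,0,0,0,0]
    - [0,1,0,0,0,0]
    - [0,1,0,0,0,0]
    - [0,1,0,0,0,0]
    - [0,1,0,0,0,0]
    - [0,0,0,0,0,0]

```text
t: 36.58
eef_pos: [0.5067, -0.2645, 0.2635]
tcp_rot: [[0.998, 0.069, -0.001], [0.069, -0.998, 0.001], [-0.001, -0.001, -1.0]]
force: [0.3, 0.5, -0.9]
gripper_width: 0.501
grasp_force: 0.0
```

Run:
```python
from m import *
s=ctrl.sense();print(s['t'],s['eef_pos'],s['force'])
o=np.load("pics/top5.npy").astype(int);im=ctrl.get_image("top").astype(int);np.save("pics/top6.npy",im.astype(np.uint8));r=im[...,0]
print("back",{u:r[184:194,u].tolist() for u in(200,220,230,240)})
print("left",{v:r[v,194:204].tolist() for v in(200,214,228)})
for v in(188,195,202,215,220):print(v,im[v,252:270,0],o[v,252:270,0],im[v,252:270,2])
print("pocket min chan");print(im[180:206,234:262].min(2))
q0=np.load("pics/top.npy").astype(int);d=abs(im-q0).max(2)
print("spoon/mug diff",(d[170:240,82:142]>60).sum(),"jar",(d[140:170,385:408]>60).sum())
```

```text
36.575 [ 0.50665776 -0.26449871  0.26349288] [ 0.29045878  0.46950132 -0.86888385]
back {200: [93, 97, 80, 85, 87, 84, 82, 71, 158, 255], 220: [90, 86, 88, 78, 80, 74, 255, 250, 253, 253], 230: [100, 97, 90, 77, 111, 255, 219, 255, 253, 250], 240: [56, 56, 51, 151, 140, 145, 143, 145, 180, 120]}
left {200: [54, 53, 41, 178, 255, 253, 245, 252, 242, 132], 214: [87, 57, 57, 54, 74, 199, 255, 249, 146, 241], 228: [96, 101, 87, 58, 53, 41, 160, 255, 251, 240]}
188 [ 97  92  90 105 104 103 107 117 135 161 160 141  43  52  47  47  50  52] [113 113 114 110 105 104 119 181 243 254 255 255  68  92  80  77  79  88] [ 78  61  38  45  47  47  47  49  90 143 140 123  32  39  35  35  38  40]
195 [136 123 154 202 122 147 189 157 114 136 160 160 141  40  45  47  53  51] [254 253 160 167 171 171 170 162 182 244 254 255 255  56  72  78  80  55] [110 101 125 163  99 105 105  64  50  92 144 140 122  28  33  36  41  38]
202 [115 114 117 142 166 157 160 159 155 185 246 255 255 255 125 162 161 160] [251 254 254 156 162 163 163 161 157 187 246 255 255 255 129 164 162 163] [ 91  89  95 102  96  69  67  67  6
[... 2874 characters left out ...]
77  75  61  65  64  74  66  74  74  75  70  77
   94  96 101 104 110 112  64  63  85 131]
 [ 82  82  81  71  58  60  73  53  65  65  68  76  73  66  73  77  81  87
   94 104  97  97 103  88  68  66  72  96]
 [ 83  83  83  75  63  68  69  53  69  63  65  68  77  74  65  71  78  86
   91  89  95 102  96  69  67  67  63  71]
 [ 83  84  83  78  62  72  82  62  74  64  64  65  66  77  82  77  78  86
   92  87  91  86  70  67  66  65  59 107]
 [ 71  84  84  80  71  68  66  56  66  62  59  61  60  63  68  76  76  78
   88 114 102  54  49  64  82 107 126  88]
 [ 79  83  84  79  71  67  74  68  79 111 111  60  61  63  61  56  65  97
   90 103 138 111 123 151 158 109  94  90]]
spoon/mug diff 0 jar 378
```

Run:
```python
from m import *
o=np.load("pics/scene.npy").astype(int);im=ctrl.get_image("scene").astype(int)
d=abs(im-o).max(2)>70
print("scene diff jar",d[215:252,360:382].sum(),"mug",d[145:172,152:178].sum(),"stop",d[205:240,238:286].sum())
def proj(n,X):
    c=ctrl.calibration(n);q=np.array(c['R'])@X+c['t'];f=192/np.tan(np.radians(c['fovy']/2));return (f*q[:2]/q[2]+[c['cx'],c['cy']]).round(1)
for z in(.05,.079,.095):print(z,proj("top",np.array([.4875,.010,z])),proj("scene",np.array([.4875,.010,z])))
u,v=proj("scene",np.array([.4875,.010,.07])).astype(int);print(u,v);print(im[v-16:v+10:2,u-14:u+15].min(2))
```

```text
scene diff jar 0 mug 0 stop 365
0.05 [250.3 195.6] [245.5 203.4]
0.079 [250.2 193.6] [245.3 197.1]
0.095 [250.2 192.5] [245.3 193.6]
245 199
[[ 67  75 109 145 113  74  95  76  45  49  38  16  20  22  22  23  21  22
   22  21  13  19  24  17  24  24  20  24  21]
 [ 64  60  62  64  57  61  63  64  65  69  70  71  57  49  46  32  22  23
   22  15  14  14  19  24  37  36  32  40  29]
 [ 63  70  65  68  64  68  59  60  60  62  62  61  64  67  63  55  66  54
   35  27  17  21  20  18  24  17  24  34  31]
 [ 66  64  66  68  69  67  65  67  64  68  67  66  68  65  64  60  65  63
   60  59  62  65  54  37  28  15  28  26  26]
 [ 93  69  60  59  65  65  62  59  56  61  64  63  67  61  61  57  60  59
   61  63  59  60  63  65  66  69  54  38  35]
 [158 134  99  72  67  70  67  62  61  60  62  72  73  77  87  86  78  65
   65  63  66  62  63  61  58  60  62  60  62]
 [162 160 137 117 107  92  92  86  72  68  89 103 105  99 103  99 102  99
   83  71  66  66  62  57  56  63  60  65  61]
 [ 91  86  78  74  62  57  80  90  89  90 101 115 119 128 142 144 140 135
  113  88  71  75  74  70  67  65  74  67  63]
 [ 51  46  42  43  43  40  46  67  89  83  85 116 157 184 198 197 200 179
  145 100  69  60  61  69  57  59  58  57  60]
 [ 41  46  50  50  48  45  40  54  76  78  76  88 113 133 142 148 151 163
  142 100  69  52  53  42  41  36  30  30  33]
 [ 41  34  37  36  38  44  44  42  33  43  49  71  99 117 125 137 134 133
  129 117  87  73  70  73  71  69  54  33  29]
 [ 35  28  31  27  25  26  27  31  22  27  33  71 104 118 125 128 133 133
  132 127 101  80  72  66  65  69  80  77  63]
 [ 58  37  28  24  26  24  18  28  28  48  78 111 121 123 127 128 133 141
  135 130 110  88  69  64  75 113 126 124 104]]
```

The shaker stands upright in the pocket: its head is centred at the predicted column 245 in the scene view and its top is at row 193. The caddy and bar have not moved, and the jar and mug are undisturbed. I'll hand in.

```bash
python3 -c "
from station import ctrl
print(ctrl.job_done())"
```

```text
the job is handed in; nothing more can be done
None
```

I dragged the caddy flush and central (within about 1 mm) against the stop with about 9 N of push and no visible shift of the crossbar, then stood the salt shaker upright in the empty pocket and handed the job in at about 37 s; no verdict was returned.

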